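# Sort the pantry tins: keepers into the sprung bay, outdated ones into the discard tray

### The job

Sort the two tins on the chopping board by the shape of the tag on the lid. The tin with the round tag is still good: load it in the sprung bay under the low wire shelf, lid up, by pushing the sprung plate back with the tin's end and pressing it fully down to the floor, so that the spring holds it against the front lip. The tin with the long bar tag is out of date: set it flat in the discard tray; go gently, with contact forces on bay and tray below 40 N, and do not disturb the mug, flask and jar.

Things in the scene. Friction and masses are not known exactly. Their poses are not given: they have to be found in the camera images.
- tin_disc: closed metal food tin, 100 long (x), 56 wide (y), 54 mm high, plain aluminium, steel lid, about 0.2 kg; on the lid a flat black round disc tag, 44 mm across, 4 mm thick. Origin: centre of its underside; z up through the lid. Starts flat, lid up, on the chopping board, its length pointing roughly away from the robot; either end may go first
- tin_bar: closed metal food tin, 100 long (x), 56 wide (y), 54 mm high, plain aluminium, steel lid, about 0.2 kg; on the lid a flat black bar tag, 80 x 14 mm along the lid, 4 mm thick. Origin: centre of its underside; z up through the lid. Starts flat, lid up, on the chopping board, its length pointing roughly away from the robot; either end may go first
- board: fixed wooden chopping board 150 x 240 x 18 mm (x, y, z) on the counter; origin: centre of its underside. The tins stand side by side on it, about 130 mm apart
- bay: fixed white plastic bay for one tin, under a low wire shelf. Origin: counter height, mid-width, below the front lip's inner face; x runs into the bay, away from the robot. Floor top at z = 10 mm. Side guides 64 mm apart, 8 mm above the floor. Loading: over the lip, the tin's far end pushes the sprung plate back till its near end has passed the lip, then down to the floor
- bay_lip (a point): middle of the front lip's top edge, inner face, 14 mm above the bay floor; lip 6 mm thick, 64 mm wide
- bay_plate (a point): fixed point where the grey sprung plate's face stands at rest, at its top edge (39 mm above the bay floor), 80 mm beyond the lip, so 20 mm short of a tin's length. The plate (50 mm wide) slides back 30 mm to a hard stop; its travel is not reported and must be felt: 2.4 N at rest, 4 N with a tin home, 4.8 N fully back
- shelf_bar (a point): middle of the lower front edge of the wire shelf's front bar: 38 mm beyond the lip, 118 mm above the counter; bar 6 mm thick, 14 high, 158 wide. Shelf reaches 150 mm farther back, on two rear posts. A vertical gripper on a tin in the bay hits this bar: hold the tin by its long sides near the robot-side end, tool leaning back to the robot by about 35 degrees
- bay_home (a point): where the centre of the tin's underside lies when it is home: on the bay floor, 50 mm beyond the inner face of the lip, mid-width; axes as the bay
- tray: fixed shallow grey plastic discard tray, 126 x 82 mm outside (x, y), 20 mm high, walls 5 mm (inside 116 x 72 mm), open above; takes one tin lengthwise. Origin: centre of its underside
- tray_in (a point): centre of the tray's inner floor (5 mm above the counter); axes as the tray
- mug: bystander: white ceramic mug, 80 mm across, 90 mm high; origin: centre of its underside
- flask: bystander: blue drinking flask, 68 mm across, 200 mm high; origin: centre of its underside
- jar: bystander: glass jar with a steel cap, 72 mm across, 90 mm high; origin: centre of its underside

How it is judged:
By the outcome, as a careful person would: the job done as asked, in the order asked, and still so for the second after the job is handed in, with the robot touching nothing.
It also fails if it takes over 72 s, if anything falls off the work surface, if the arm or the gripper's body presses on something with over 40 N, if the wrist force passes 120 N, or if a joint passes its speed limit or range.

### The arm

A 6-joint arm with a two-finger parallel gripper is mounted at the origin on the work surface. World frame = base frame: x ahead of the robot, y to its left, z up, the work surface at z = 0. Lengths are in m, angles in rad, forces in N, time in s.
With the tool pointing down it reaches from about 0.25 to 0.85 m from the base axis. Payload 12.5 kg.
Tool frame: the origin (TCP) lies at the very end of the fingers, on their centre line; the grasp point (between the pads) lies 19 mm behind it; z points along the fingers, y is the direction in which the jaws open and shut (so a half turn about z gives the same grasp; the last joint's range is limited). The gripper opens to 93 mm and grips with 3 to 60 N. Pads are 15 mm wide; open, the fingers measure 128 mm over their backs; the gripper's body (75 mm by 188 mm) begins 65 mm behind the grasp point.
Start: joints at [1.239, 0.351, 1.652, -0, 1.139, -0.085], TCP at [0.134, 0.533, 0.219] pointing down, gripper open.
Joint ranges: [-2.75, 2.75], [-0.79, 2.1], [0.01, 2.65], [-1.57, 4.71], [0.07, 3.14], [-2.87, 2.87]. Speed limits (rad/s): [2.22, 2.22, 2.79, 3.14, 3.14, 3.14].

### API

Orientations are given as a 3x3 rotation matrix whose columns are the frame's x, y, z axes.
In Python, from workcell import manip gives the robot as it stands.
- The arm moves only by the tool carry_out, never from a script. Its argument "series" is a list that holds one entry, the list of rows, each a list of 6 numbers: the shift along the world's x, y, z in cm, then the turn, a rotation vector about the world's x, y, z in degrees. A call has exactly 8 rows; each row is the pose to reach, as a shift and turn from the pose commanded when the call began; what a row does not reach only later rows make up. A row lasts 1/8 s, in which the tool goes at most 62.5 mm and 10.7 degrees, less where a joint would pass 70% of its speed; a pose out of reach is approached as far as the arm can. A call with a gripper value outside its range is refused whole. "hand" is the opening, from -1 (shut) to 1 (fully open), set as the call begins (left out, the last holds). The fingers move at their own pace and stop on an object; "newtons" is the grip in N (left out, the last holds). Time passes only in rows, so rows that repeat a pose let the fingers close, or fill a call up. It gives the time, the measured TCP pose, the force and the opening at its end, in the units of the state.
- manip.sense(): the state, without advancing time (a new reading comes with each control period).
- manip.grab_frame(name): name is "side" or "top"; returns the picture (400x640x3 uint8, red, green, blue); there is no depth.
- manip.camera_params(name): a dict with "fx", "fy", "cx", "cy" (pixels), "k1" (the pictures are not rectified: a ray, as slopes to the right and down, at radius r is drawn at 1 + k1 r^2 times it, then the intrinsics apply), "position" and "attitude" of the camera in the world. Camera axes: x right, y down, z forward; pixel columns grow to the right and rows downward; lengths in m; the calibration is good to about 2 mm. A picture is of the moment at which its call begins. camera_params takes no time and is no camera call.
- manip.job_done(): hands the job in, once; it reports no verdict.
The state is a dict: "clock": time; "joints": joint angles; "joint_velocities": joint speeds; "joint_torque": joint torques, N m; "ee_pos": TCP position; "tool_rot": TCP orientation; "wrist_force": force on the tool from outside, world axes, zero at the start; "ft_torque": the same for the moment, N m; "finger_gap": finger opening in m.
Only numpy, scipy, OpenCV 4.12 (cv2) and the standard library are available. Lean on these libraries where they do the work, as an engineer would, in place of code of your own. Each camera call takes 0.05 s, during which the arm holds its last target.

## Working session

There is one attempt and no reset: what is moved stays moved. The work goes in short steps, Python scripts to look and compute and a tool call to move; the robot and the scene stay as the last step left them, time stands still between calls to the robot, and variables do not carry over. Pictures are saved under pics/ and viewed, and the job is handed in when it is done.

Besides the shell and the picture viewer there is one more tool, called after ">>>" by a JSON object that holds its "api" and its "payload". carry_out: Moves the arm, as the interface text tells. Its arguments: {"type":"object","properties":{"series":{"type":"array"},"hand":{"type":"number"},"newtons":{"type":"number"}},"required":["series"]}

```bash
ls; mkdir -p pics; python3 - <<'E'
from workcell import manip
import cv2
for n in("side","top"):
    im=manip.grab_frame(n); cv2.imwrite(f"pics/{n}0.png",im[:,:,::-1])
    print(manip.camera_params(n))
print(manip.sense())
E
```

```text
pics
{'fx': 505.54965880684574, 'fy': 505.54965880684574, 'cx': 316.3764288700396, 'cy': 196.6175128318865, 'k1': -0.15377370200993926, 'position': array([ 0.59253966, -1.15121245,  1.43788241]), 'attitude': array([[ 0.99993756,  0.00314497,  0.01072349],
       [-0.0046702 , -0.75416795,  0.65666498],
       [ 0.0101525 , -0.65667405, -0.75410617]])}
{'fx': 369.67419713592085, 'fy': 369.67419713592085, 'cx': 317.640966949764, 'cy': 199.138877641289, 'k1': 0.012028840232679121, 'position': array([ 0.42690797, -0.01205261,  1.43171669]), 'attitude': array([[ 0.0249106 , -0.98707365,  0.15831953],
       [-0.99968323, -0.02402706,  0.00749267],
       [-0.00359186, -0.15845602, -0.9873595 ]])}
{'clock': 0.1, 'joints': array([ 1.23943221e+00,  3.51161578e-01,  1.65235778e+00,  1.86314134e-05,
        1.13909223e+00, -8.45467475e-02]), 'joint_velocities': array([-0.00314886, -0.00121422, -0.00112594,  0.00111279,  0.00025622,
        0.00036707]), 'joint_torque': array([ 2.08212674e-03, -4.98032820e+01, -2.85707259e+01,  7.00840610e-02,
        2.39070738e-02, -2.32705742e-05]), 'ee_pos': array([0.13421747, 0.53305545, 0.21816752]), 'tool_rot': array([[-9.69692983e-01,  2.44326416e-01, -3.47496271e-04],
       [ 2.44326641e-01,  9.69692515e-01, -9.58002991e-04],
       [ 1.02899095e-04, -1.01387138e-03, -9.99999481e-01]]), 'wrist_force': array([ 0.45104774, -0.39475202, -0.04353548]), 'ft_torque': array([ 0.02922402,  0.06434166, -0.00401023]), 'finger_gap': 0.09255485955112798}
```

View pics/side0.png

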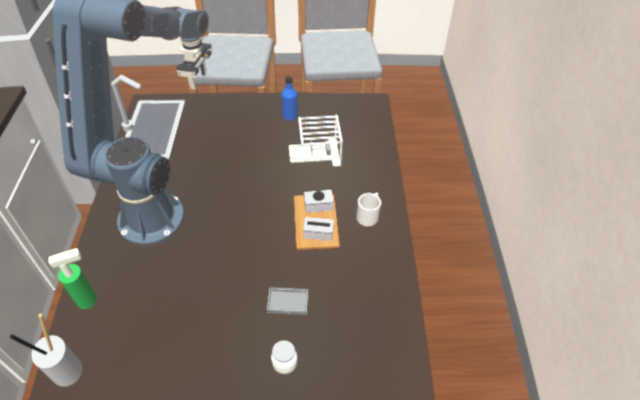

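View pics/top0.png

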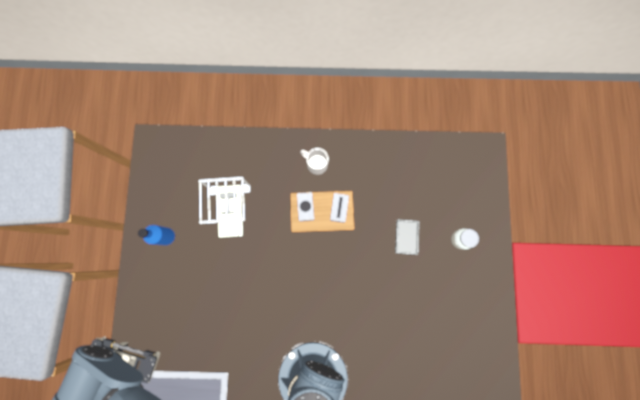

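Top: tins at about (305,206) with disc and (340,207) with bar; bay around (230,215), tray (408,237). I'll enlarge these areas.

```bash
cat > h.py <<'E'
import numpy as np, cv2
from workcell import manip
def K(c): return np.array([[c['fx'],0,c['cx']],[0,c['fy'],c['cy']],[0,0,1]]),np.array([c['k1'],0,0,0.])
def px2w(n,pts,z):
    c=manip.camera_params(n);k,d=K(c)
    u=cv2.undistortPoints(np.array(pts,float).reshape(-1,1,2),k,d).reshape(-1,2)
    R=c['attitude'];p=c['position']
    r=np.c_[u,np.ones(len(u))]@R.T
    z=np.broadcast_to(z,len(u))
    return p+r*((z-p[2])/r[:,2])[:,None]
def w2px(n,P):
    c=manip.camera_params(n);k,d=K(c);R=c['attitude']
    q,_=cv2.projectPoints(np.array(P,float).reshape(-1,1,3),cv2.Rodrigues(R.T)[0],-R.T@c['position'],k,d)
    return q.reshape(-1,2)
def crop(src,dst,x0,y0,w,h,s):
    im=cv2.imread(src)[y0:y0+h,x0:x0+w]
    im=cv2.resize(im,None,fx=s,fy=s,interpolation=cv2.INTER_CUBIC)
    for i in range(0,w,10):
        cv2.putText(im,str(x0+i),(i*s,8),0,.3,(0,0,255),1);cv2.line(im,(i*s,10),(i*s,16),(0,0,255),1)
    for i in range(0,h,10):
        cv2.putText(im,str(y0+i),(0,i*s+4),0,.3,(0,0,255),1);cv2.line(im,(20,i*s),(26,i*s),(0,0,255),1)
    cv2.imwrite(dst,im)
E
python3 - <<'E'
from h import *
crop("pics/top0.png","pics/t1.png",190,165,80,80,7)
crop("pics/top0.png","pics/t2.png",285,180,75,60,10)
crop("pics/top0.png","pics/t3.png",380,205,60,60,9)
crop("pics/side0.png","pics/s1.png",280,105,75,70,8)
crop("pics/side0.png","pics/s2.png",285,180,70,75,8)
crop("pics/side0.png","pics/s3.png",255,275,70,50,10)
E
```

```text
(no output)
```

View pics/t1.png

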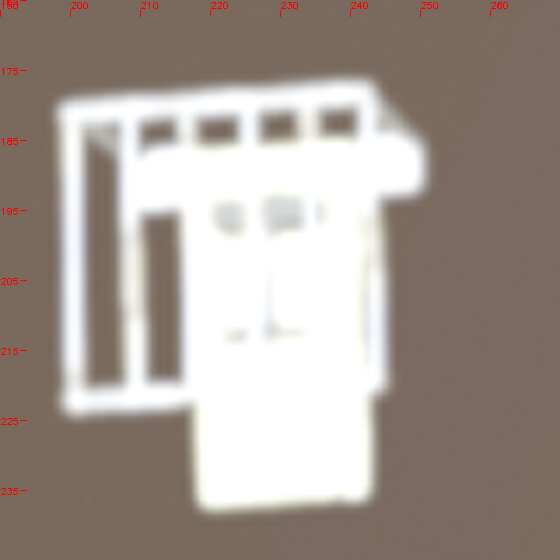

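View pics/t2.png

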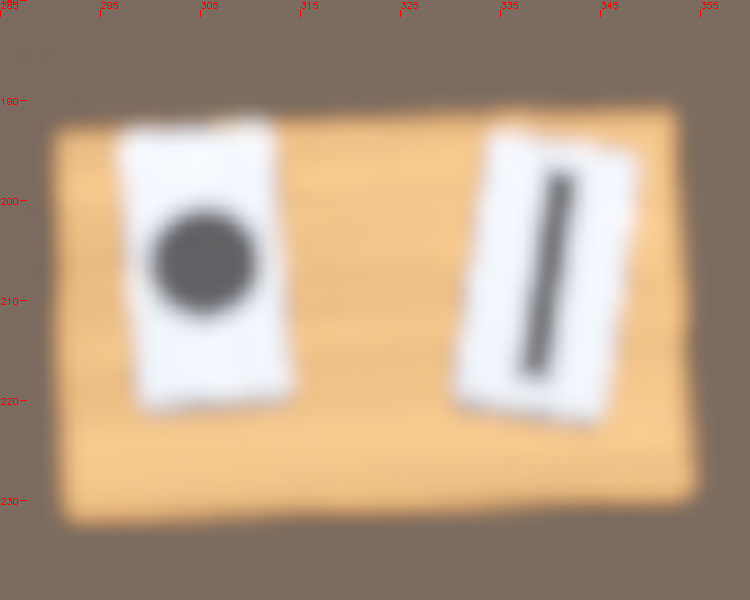

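View pics/t3.png

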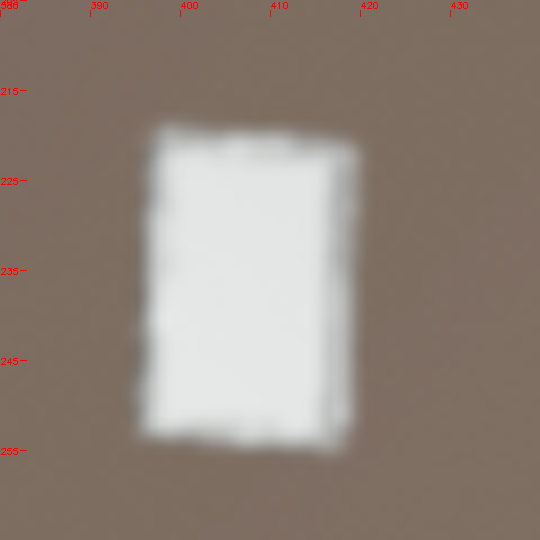

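View pics/s1.png

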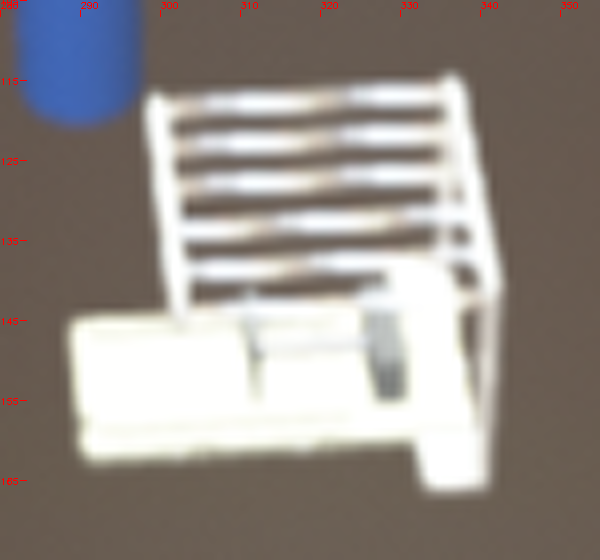

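View pics/s2.png

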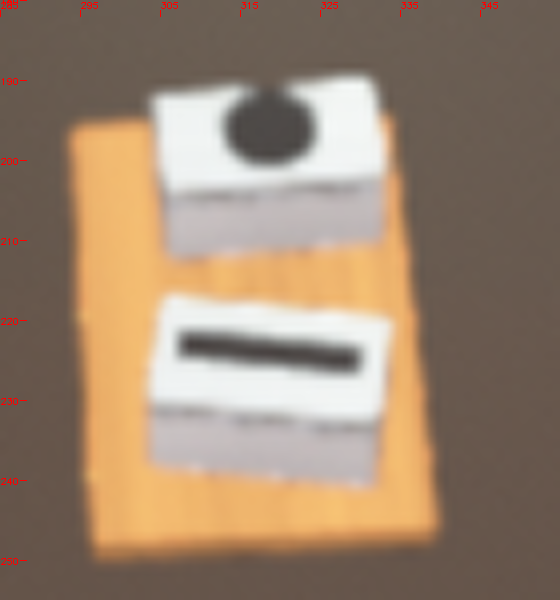

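View pics/s3.png

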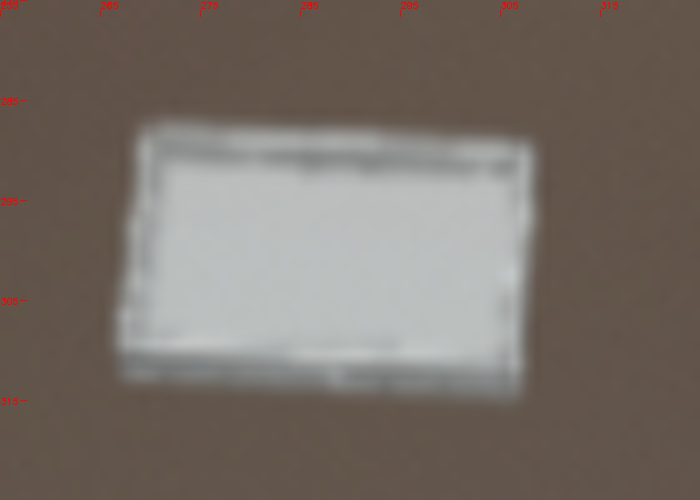

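```bash
python3 - <<'E'
from h import *
for n,(x0,y0,w,h) in {"top":(190,165,80,80),"side":(280,105,75,70)}.items():
    im=cv2.imread(f"pics/{n}0.png").astype(float)
    print([np.percentile(im[y0:y0+h,x0:x0+w,c],95) for c in range(3)])
    g=np.clip((im-225)*255/30,0,255).astype(np.uint8)
    cv2.imwrite(f"pics/{n}0c.png",g)
    crop(f"pics/{n}0c.png",f"pics/{n}0cc.png",x0,y0,w,h,7)
T=px2w("top",[(217.5,238),(243,236.5)],0.02);print(T)
S=px2w("side",[(289,145),(290,159)],0.02);print(S)
# tray outer top corners
for n,p in {"top":[(396.5,219),(419.5,221),(417.5,254.5),(395,253)],"side":[(269,287.5),(308,289.5),(306.7,312),(266.8,310)]}.items():
    print(n,px2w(n,p,0.02).round(4), px2w(n,p,0.02).mean(0))
# tins
for n,D in {"top":{"disc":[(296.5,193.2),(311.8,191.8),(314,219.5),(299,221)],"bar":[(334,193),(348.7,195.2),(345.5,222),(330.5,220)]},
 "side":{"disc":[(303.5,192),(330.5,189.8),(332.5,201.5),(305.5,204)],"bar":[(305,217.3),(333.5,220),(332,232),(303.3,230)]}}.items():
  for k,p in D.items():
    print(n,k,px2w(n,p,0.072).round(4), px2w(n,p,0.072).mean(0))
print(px2w("top",[(304.6,206.2),(338.5,207.2)],.076),px2w("side",[(317.7,195.8),(317.8,223.8)],.076))
E
```

```text
[np.float64(255.0), np.float64(255.0), np.float64(255.0)]
[np.float64(254.0), np.float64(255.0), np.float64(255.0)]
[[0.49435268 0.37570015 0.02      ]
 [0.50237028 0.2791057  0.02      ]]
[[0.50208294 0.36279818 0.02      ]
 [0.50866189 0.28150911 0.02      ]]
top [[ 0.5836 -0.3052  0.02  ]
 [ 0.5781 -0.3928  0.02  ]
 [ 0.4512 -0.3829  0.02  ]
 [ 0.4546 -0.2983  0.02  ]] [ 0.51686874 -0.34479531  0.02      ]
side [[ 0.4578 -0.3064  0.02  ]
 [ 0.5839 -0.3133  0.02  ]
 [ 0.5802 -0.3945  0.02  ]
 [ 0.4552 -0.3882  0.02  ]] [ 0.51928633 -0.35059267  0.02      ]
top disc [[0.6655 0.0778 0.072 ]
 [0.6722 0.0208 0.072 ]
 [0.5685 0.0098 0.072 ]
 [0.5616 0.065  0.072 ]] [0.616925   0.04334299 0.072     ]
top bar [[ 0.6696 -0.0622  0.072 ]
 [ 0.6626 -0.1172  0.072 ]
 [ 0.5621 -0.1066  0.072 ]
 [ 0.5681 -0.0511  0.072 ]] [ 0.61561861 -0.08427426  0.072     ]
side disc [[0.5656 0.0601 0.072 ]
 [0.6633 0.0712 0.072 ]
 [0.6692 0.0154 0.072 ]
 [0.5733 0.0034 0.072 ]] [0.61785634 0.03751736 0.072     ]
side bar [[ 0.5722 -0.0569  0.072 ]
 [ 0.6705 -0.0685  0.072 ]
 [ 0.6641 -0.1202  0.072 ]
 [ 0.5669 -0.112   0.072 ]] [ 0.61841135 -0.08939712  0.072     ]
[[ 0.61664094  0.04585665  0.076     ]
 [ 0.61596881 -0.07968177  0.076     ]] [[ 0.61665929  0.03859321  0.076     ]
 [ 0.61619164 -0.08833982  0.076     ]]
```

View pics/top0cc.png

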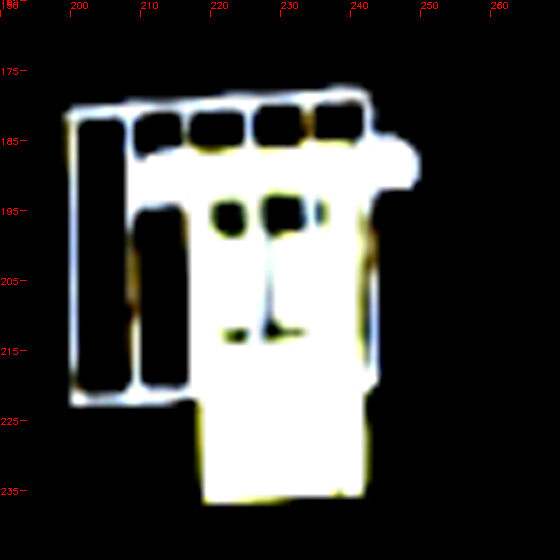

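View pics/side0cc.png

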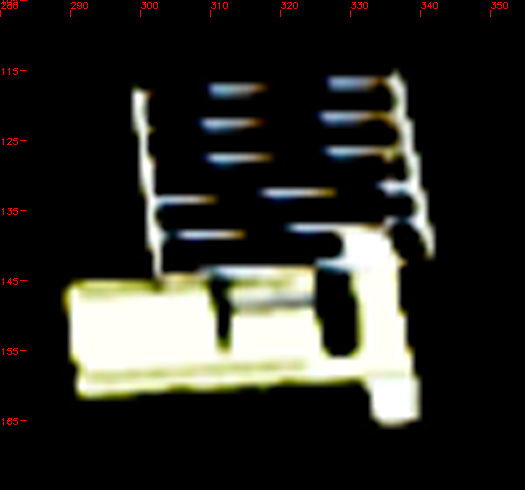

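```bash
python3 - <<'E'
from h import *
o=-0.5
P=lambda n,p,z:print(n,z,px2w(n,np.array(p)+o,z).round(4).tolist())
P("top",[(200,223),(244,220.5)],.125)   # front bar ends
P("top",[(199.5,180),(242.5,178)],.125)
P("side",[(302,145),(341,140),(299.5,117),(336.5,115)],.118)
P("side",[(326,145)],.049);P("side",[(326,155),(312,155),(312,145)],.015)
P("top",[(223,213),(231,212)],.012);P("top",[(222,195),(231,195)],.049)
P("top",[(217.5,238),(243,236.5)],0.01);P("side",[(289,145),(290,159)],.018);P("side",[(290,162)],0)
q=px2w("top",[(100,100)],0)
print(w2px("top",[[.134,.533,.218]]),w2px("side",[[.134,.533,.218]]))
for n,a in (("top",(90,330)),("side",(160,40))):
    crop(f"pics/{n}0.png",f"pics/g{n}.png",a[0],a[1],75,70,8)
E
```

```text
top 0.125 [[0.5424, 0.4143, 0.125], [0.5551, 0.259, 0.125]]
top 0.125 [[0.6978, 0.4279, 0.125], [0.709, 0.2732, 0.125]]
side 0.118 [[0.5559, 0.2611, 0.118], [0.7056, 0.2903, 0.118], [0.5432, 0.4263, 0.118], [0.693, 0.44, 0.118]]
side 0.049 [[0.6502, 0.3355, 0.049]]
side 0.015 [[0.6506, 0.313, 0.015], [0.5942, 0.3127, 0.015], [0.5941, 0.3716, 0.015]]
top 0.012 [[0.5933, 0.3653, 0.012], [0.5979, 0.3346, 0.012]]
top 0.049 [[0.6576, 0.3638, 0.049], [0.6584, 0.3296, 0.049]]
top 0.01 [[0.4967, 0.3805, 0.01], [0.5048, 0.2832, 0.01]]
side 0.018 [[0.4998, 0.3679, 0.018], [0.5065, 0.2864, 0.018]]
side 0 [[0.5059, 0.2875, 0.0]]
[[141.65004405 349.59921202]] [[198.64506401  80.90394207]]
```

View pics/gtop.png

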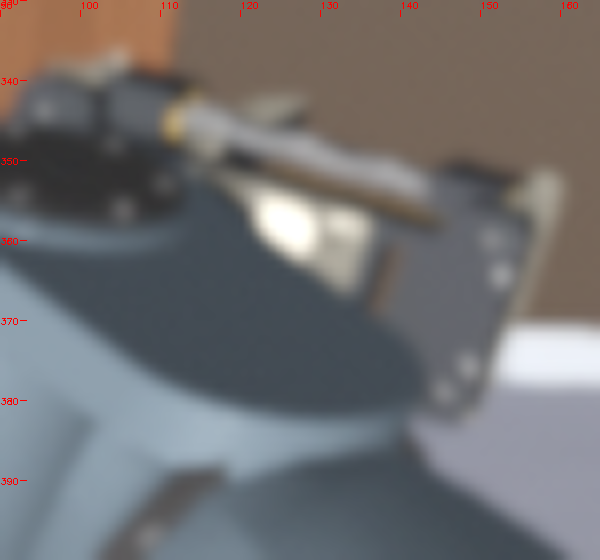

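View pics/gside.png

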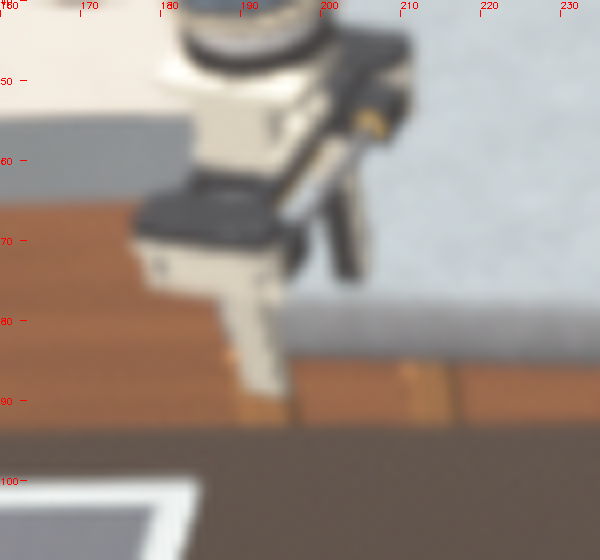

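```bash
cat >> h.py <<'E'
from scipy.spatial.transform import Rotation as Ro
def pose(yaw,lean):
    a,b=np.radians(yaw),np.radians(lean)
    u=np.array([np.cos(a),np.sin(a),0]);v=np.array([-np.sin(a),np.cos(a),0])
    z=np.sin(b)*u-np.cos(b)*np.array([0,0,1.]);return np.c_[np.cross(v,z),v,z]
def go(p,R=None,cur=None):
    s=manip.sense();R0=s['tool_rot'] if cur is None else cur[1];p0=s['ee_pos'] if cur is None else cur[0]
    rv=np.degrees(Ro.from_matrix((R0 if R is None else R)@R0.T).as_rotvec())
    print("shift cm",((np.array(p)-p0)*100).round(2),"turn",rv.round(2))
E
python3 - <<'E'
from h import *
s=manip.sense();p=s['ee_pos'];R=s['tool_rot']
for d in(-.064,-.0464,.0464,.064):
    for e in(-.0075,.0075): print(d,e,w2px("side",p+R@[e,d,0]).round(1),w2px("top",p+R@[e,d,0]).round(1))
c=np.array([.618,.042,.018]);a=np.radians(6.6);u=np.array([np.cos(a),np.sin(a),0])
R1=pose(6.6,35); g=c-u*.025+[0,0,.036]; tcp=g+R1[:,2]*.019
print("grasp tcp",tcp, "z axis",R1[:,2]); go(tcp-R1[:,2]*.12+[0,0,.0],R1)
E
```

```text
-0.064 -0.0075 [[194.1  90.4]] [[161.9 352.9]]
-0.064 0.0075 [[190.6  89.9]] [[160.3 357.8]]
-0.0464 -0.0075 [[195.8  87.8]] [[156.5 351.3]]
-0.0464 0.0075 [[192.4  87.3]] [[154.9 356.2]]
0.0464 -0.0075 [[204.8  74.6]] [[128.4 342.9]]
0.0464 0.0075 [[201.5  74.1]] [[126.7 347.8]]
0.064 -0.0075 [[206.4  72.2]] [[123.1 341.4]]
0.064 0.0075 [[203.1  71.7]] [[121.4 346.2]]
grasp tcp [0.60399141 0.04037915 0.03843611] z axis [ 0.56977521  0.06592524 -0.81915204]
shift cm [ 40.14 -50.06  -8.14] turn [ -2.26 -35.12  20.11]
```

>>> {"api": "carry_out", "payload": {"series": [[[0, 0, 5, 0, 0, 0], [2, -4, 9, 0, -5, 3], [7, -7, 9, 0, -10, 6], [12, -10, 9, -1, -15, 9], [17, -14, 9, -1, -20, 12], [21, -19, 9, -2, -26, 15], [25, -24, 9, -2, -30, 18], [29, -29, 9, -2.3, -35.1, 20.1]]], "hand": 1, "newtons": 45}}

```text
clock: 1.1
ee_pos: [0.4213, 0.2466, 0.3089]
tool_rot: [[-0.812, -0.117, 0.572], [-0.096, 0.993, 0.067], [-0.576, -0.001, -0.817]]
wrist_force: [0.9, 1.2, -0.2]
finger_gap: 0.0932
```

```bash
python3 - <<'E'
from h import *
print(manip.sense()['ee_pos'],manip.sense()['clock'])
R1=pose(6.6,35); go([.5356,.030,.16],R1)
E
```

```text
[0.42134129 0.24658214 0.30887399] 1.1
shift cm [ 11.43 -21.66 -14.89] turn [ 0.02  0.18 -0.12]
```

>>> {"api": "carry_out", "payload": {"series": [[[2, -4, -2, 0, 0, 0], [4, -8, -4, 0, 0, 0], [6, -12, -7, 0, 0, 0], [8, -16, -10, 0, 0, 0], [10, -19, -13, 0, 0, 0], [11.1, -21.3, -14.8, 0, 0, 0], [11.1, -21.3, -14.8, 0, 0, 0], [11.1, -21.3, -14.8, 0, 0, 0]]]}}

```text
clock: 2.1
ee_pos: [0.5313, 0.0345, 0.1598]
tool_rot: [[-0.815, -0.114, 0.568], [-0.093, 0.994, 0.066], [-0.572, 0.001, -0.82]]
wrist_force: [-0.1, -0.0, -0.5]
finger_gap: 0.0933
```

```bash
python3 - <<'E'
from h import *
s=manip.sense();p=s['ee_pos'];R=s['tool_rot'];print(p,R,s['clock'],s['joints'])
for n,a in(("side",(270,150)),("top",(280,170))):
    im=manip.grab_frame(n); cv2.imwrite(f"pics/{n}1.png",im[:,:,::-1])
    crop(f"pics/{n}1.png",f"pics/{n}1c.png",*a,90,90,7)
    for d in(-.064,-.0464,.0464,.064):
        for e in(-.0075,.0075): print(n,d,e,w2px(n,p+R@[e,d,0]).round(1))
E
```

```text
[0.53126741 0.03447984 0.15978743] [[-8.15012282e-01 -1.13702413e-01  5.68178441e-01]
 [-9.28671107e-02  9.93514601e-01  6.56082126e-02]
 [-5.71953389e-01  7.06408851e-04 -8.20285817e-01]] 2.1 [-0.08115577  0.21078193  2.179603    0.63947962  0.18786031 -2.36211016]
side -0.064 -0.0075 [[296.7 193.5]]
side -0.064 0.0075 [[293.1 195.5]]
side -0.0464 -0.0075 [[296.2 189.6]]
side -0.0464 0.0075 [[292.7 191.6]]
side 0.0464 -0.0075 [[293.8 170. ]]
side 0.0464 0.0075 [[290.4 172. ]]
side 0.064 -0.0075 [[293.3 166.4]]
side 0.064 0.0075 [[289.9 168.4]]
top -0.064 -0.0075 [[324.6 223.9]]
top -0.064 0.0075 [[324.9 227.7]]
top -0.0464 -0.0075 [[319.5 224.3]]
top -0.0464 0.0075 [[319.8 228.1]]
top 0.0464 -0.0075 [[292.5 226.8]]
top 0.0464 0.0075 [[293.  230.5]]
top 0.064 -0.0075 [[287.4 227.2]]
top 0.064 0.0075 [[287.9 231. ]]
```

View pics/side1c.png

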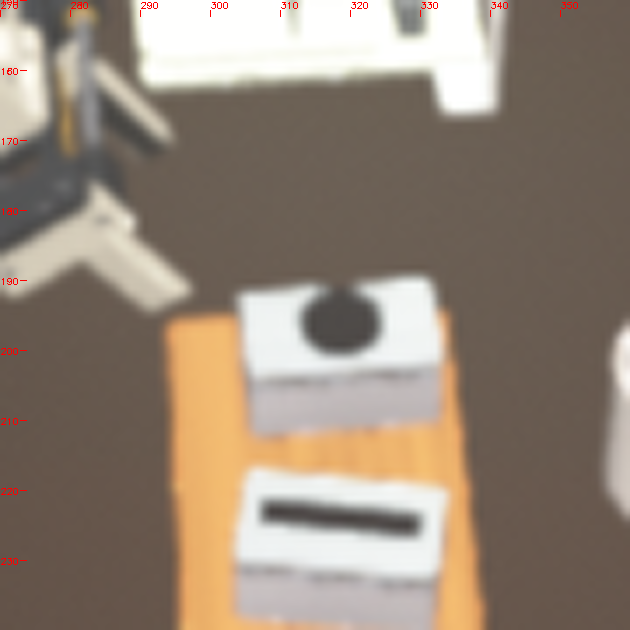

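View pics/top1c.png

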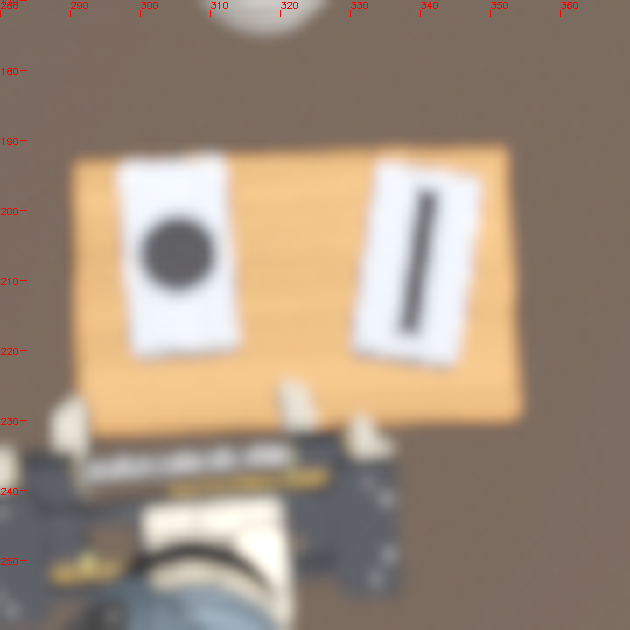

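```bash
python3 - <<'E'
from h import *
s=manip.sense();print(s['ee_pos'],s['joints'],s['clock'])
c=np.array([.617,.040,.018]);a=np.radians(6.6);u=np.array([np.cos(a),np.sin(a),0])
R1=pose(6.6,35); g=c-u*.025+[0,0,.036]; tcp=g+R1[:,2]*.019
print(tcp); go(tcp-R1[:,2]*.06,R1); go(tcp,R1)
E
```

```text
[0.53133661 0.0353834  0.16077872] [-0.0793524   0.20881923  2.17952755  0.63737271  0.18813088 -2.35978624] 2.2
[0.60299141 0.03837915 0.03843611]
shift cm [ 3.75 -0.1  -7.32] turn [-0.02 -0.03 -0.02]
shift cm [  7.17   0.3  -12.23] turn [-0.02 -0.03 -0.02]
```

>>> {"api": "carry_out", "payload": {"series": [[[1, 0, -2, 0, 0, 0], [2, 0, -4, 0, 0, 0], [3, 0, -6, 0, 0, 0], [3.6, 0, -7.2, 0, 0, 0], [3.6, 0, -7.2, 0, 0, 0], [3.6, 0, -7.2, 0, 0, 0], [3.6, 0, -7.2, 0, 0, 0], [3.6, 0, -7.2, 0, 0, 0]]]}}

```text
clock: 3.2
ee_pos: [0.5717, 0.0375, 0.0988]
tool_rot: [[-0.824, -0.112, 0.556], [-0.094, 0.994, 0.06], [-0.559, -0.003, -0.829]]
wrist_force: [1.0, 0.7, -0.8]
finger_gap: 0.0929
```

```bash
python3 - <<'E'
from h import *
s=manip.sense();print(s['ee_pos'],s['joints'],s['clock'])
go([0.603,.0384,.0384],pose(6.6,35))
E
```

```text
[0.57168187 0.03754214 0.09884196] [-0.06134188  0.40249354  2.11060413  1.15187772  0.10279152 -2.86639108] 3.2
shift cm [ 3.13  0.09 -6.04] turn [ 0.29 -0.99  0.2 ]
```

```bash
cat >> h.py <<'E'
def Rz(a):return Ro.from_euler('z',a).as_matrix()
def Ry(a):return Ro.from_euler('y',a).as_matrix()
def fk(q,L):
    h,L1,L2,L3,a,e=L
    R=Rz(q[0])@Ry(q[1]);p=Rz(q[0])@np.array([a,0,h])
    p=p+R@[0,0,L1]; R=R@Ry(q[2]); p=p+R@[e,0,L2]; R=R@Rz(q[3])@Ry(q[4])@Rz(q[5]); p=p+R@[0,0,L3]
    return p,R
E
python3 - <<'E'
from h import *
from scipy.optimize import least_squares
D=[([1.23943221e+00,3.51161578e-01,1.65235778e+00,1.863e-05,1.13909223e+00,-8.45467475e-02],[0.13421747,0.53305545,0.21816752]),
([-0.0793524,0.20881923,2.17952755,0.63737271,0.18813088,-2.35978624],[0.53133661,0.0353834,0.16077872]),
([-0.08115577,0.21078193,2.179603,0.63947962,0.18786031,-2.36211016],[0.53126741,0.03447984,0.15978743]),
([-0.06134188,0.40249354,2.11060413,1.15187772,0.10279152,-2.86639108],[0.57168187,0.03754214,0.09884196])]
f=lambda L:np.concatenate([fk(q,L)[0]-p for q,p in D])
for fix in (1,0):
    r=least_squares(lambda x:f(np.r_[x,0,0][:6]) if fix else f(x),[.3,.5,.4,.2] if fix else [.3,.5,.4,.2,0,0]);print(r.x.round(4),abs(r.fun).max())
s=manip.sense();print(fk(s['joints'],np.r_[r.x])[1].round(3),s['tool_rot'].round(3))
print(fk(D[0][0],r.x)[1].round(3))
E
```

```text
[0.2634 0.4435 0.4142 0.2867] 0.04611071346351049
[ 0.7809  0.7886  0.8463  0.6702 -0.3606  0.3126] 0.04379019174303722
[[ 0.112 -0.824  0.556]
 [-0.994 -0.094  0.06 ]
 [ 0.003 -0.559 -0.829]] [[-0.824 -0.112  0.556]
 [-0.094  0.994  0.06 ]
 [-0.559 -0.003 -0.829]]
[[-0.244 -0.97  -0.   ]
 [-0.97   0.244 -0.001]
 [ 0.001  0.    -1.   ]]
```

```bash
python3 - <<'E'
s=open('h.py').read()
s=s.replace("h,L1,L2,L3,a,e=L","h,L1,L2,L3,b=L").replace("[a,0,h]","[0,b,h]").replace("[e,0,L2]","[0,0,L2]").replace("return p,R\n","return p,R@Rz(np.pi/2)\n")
open('h.py','w').write(s)
E
python3 - <<'E'
from h import *
from scipy.optimize import least_squares
D=[([1.23943221e+00,3.51161578e-01,1.65235778e+00,1.863e-05,1.13909223e+00,-8.45467475e-02],[0.13421747,0.53305545,0.21816752]),
([-0.0793524,0.20881923,2.17952755,0.63737271,0.18813088,-2.35978624],[0.53133661,0.0353834,0.16077872]),
([-0.08115577,0.21078193,2.179603,0.63947962,0.18786031,-2.36211016],[0.53126741,0.03447984,0.15978743]),
([-0.06134188,0.40249354,2.11060413,1.15187772,0.10279152,-2.86639108],[0.57168187,0.03754214,0.09884196])]
f=lambda L:np.concatenate([fk(q,L)[0]-p for q,p in D])
r=least_squares(f,[.3,.5,.4,.2,0]);print(r.x.round(4).tolist(),abs(r.fun).max())
L=r.x
open('h.py','a').write(f"\nL={L.tolist()}\nLO=np.array([-2.75,-.79,.01,-1.57,.07,-2.87]);HI=np.array([2.75,2.1,2.65,4.71,3.14,2.87])\n"+'''
from scipy.optimize import least_squares
def ik(p,R,q0):
    def f(q):
        P,Q=fk(q,L);return np.r_[(P-p)*5,Ro.from_matrix(Q@R.T).as_rotvec()]
    r=least_squares(f,np.clip(q0,LO+.001,HI-.001),bounds=(LO,HI));return r.x,abs(r.fun).max()
''')
E
python3 - <<'E'
from h import *
q=manip.sense()['joints']
flip=Rz(np.pi)
for nm,p,yaw in(("tin",[0.603,.0384,.0384],6.6),("tinpre",[.569,.0345,.0875],6.6),("bay",[.511+.025+.011,.3335+.003,.0304],4.8)):
  for lean in(0,20,25,30,35,40,45):
    for fl in(0,1):
      R=pose(yaw,lean)@(flip if fl else np.eye(3)); best=[]
      for j4 in(0,3.14,.8,-.8,2.4,4):
        for j6 in(-2,0,2):
          x,e=ik(p,R,[np.arctan2(p[1],p[0]),.4,2.0,j4,.3,j6])
          if e<1e-4 and not any(np.allclose(x,b,atol=1e-3) for b in best): best.append(x)
      for b in best: print(nm,lean,fl,b.round(2), "marg",np.minimum(b-LO,HI-b).min().round(2))
E
```

```text
[0.1927, 0.4857, 0.4156, 0.2504, 0.0486] 0.005853335028244311
tin 0 0 [-0.02  0.67  1.66  0.    0.81 -1.7 ] marg 0.74
tin 0 1 [-0.02  0.67  1.66 -0.    0.81  1.44] marg 0.74
tin 20 0 [-0.04  0.57  1.91  0.17  0.32 -1.88] marg 0.25
tin 20 1 [-0.04  0.57  1.91  0.17  0.32  1.27] marg 0.25
tin 25 0 [-0.05  0.56  1.97  0.36  0.19 -2.07] marg 0.12
tin 25 1 [-0.05  0.56  1.97  0.36  0.19  1.08] marg 0.12
tin 30 0 [-0.05  0.55  2.03  1.06  0.1  -2.77] marg 0.03
tin 30 1 [-0.05  0.55  2.03  1.06  0.1   0.37] marg 0.03
tin 35 0 [-0.06  0.55  2.08  2.32  0.14  2.24] marg 0.07
tin 35 1 [-0.06  0.55  2.08  2.32  0.14 -0.9 ] marg 0.07
tin 40 0 [-0.07  0.56  2.13  2.68  0.26  1.88] marg 0.19
tin 40 1 [-0.07  0.56  2.13  2.68  0.26 -1.26] marg 0.19
tin 45 0 [-0.07  0.58  2.17  2.8   0.4   1.75] marg 0.33
tin 45 1 [-0.07  0.58  2.17  2.8   0.4  -1.39] marg 0.33
tinpre 0 0 [-0.02  0.55  1.73  0.    0.86 -1.71] marg 0.79
tinpre 0 1 [-0.02  0.55  1.73  0.    0.86  1.43] marg 0.79
tinpre 20 0 [-0.05  0.44  1.98  0.15  0.39 -1.86] marg 0.32
tinpre 20 1 [-0.05  0.44  1.98  0.15  0.39  1.28] marg 0.32
tinp
[... 619 characters left out ...]
5  0.    0.86 -1.18] marg 0.79
bay 0 1 [ 0.48  0.74  1.55 -0.    0.86  1.96] marg 0.79
bay 20 0 [ 0.53  0.65  1.78 -0.37  0.42 -0.8 ] marg 0.35
bay 20 1 [ 0.53  0.65  1.78 -0.37  0.42  2.34] marg 0.35
bay 25 0 [ 0.55  0.64  1.83 -0.62  0.33 -0.55] marg 0.26
bay 25 1 [ 0.55  0.64  1.83 -0.62  0.33  2.59] marg 0.26
bay 30 0 [ 0.57  0.63  1.88 -1.    0.28 -0.16] marg 0.21
bay 35 0 [ 0.58  0.64  1.93 -1.47  0.28  0.32] marg 0.1
bay 35 1 [ 0.58  0.64  1.93 -1.47  0.28 -2.82] marg 0.05
bay 40 0 [0.6  0.64 1.97 4.42 0.34 0.72] marg 0.27
bay 40 1 [ 0.6   0.64  1.97  4.42  0.34 -2.42] marg 0.27
bay 45 0 [0.62 0.66 2.01 4.17 0.43 0.98] marg 0.36
bay 45 1 [ 0.62  0.66  2.01  4.17  0.43 -2.16] marg 0.36
```

>>> {"api": "carry_out", "payload": {"series": [[[0, 0, 1, 5.6, 0.6, -8.3], [0, 0, 2, 11.1, 1.2, -16.6], [0, 0, 2, 16.7, 1.8, -24.9], [0, 0, 2, 22.2, 2.4, -33.2], [0, 0, 2, 27.8, 3, -41.5], [0, 0, 2, 33.4, 3.6, -49.7], [0, 0, 2, 38.9, 4.2, -58], [0, 0, 2, 44.5, 4.8, -66.3]]]}}

```text
clock: 4.2
ee_pos: [0.5716, 0.0375, 0.1186]
tool_rot: [[-0.263, 0.789, 0.556], [0.959, 0.276, 0.061], [-0.105, 0.549, -0.829]]
wrist_force: [-0.4, -0.3, -0.6]
finger_gap: 0.093
```

>>> {"api": "carry_out", "payload": {"series": [[[0, 0, 0, 5.6, 0.6, -8.3], [0, 0, 0, 11.1, 1.2, -16.6], [0, 0, 0, 16.7, 1.8, -24.9], [0, 0, 0, 22.2, 2.4, -33.2], [0, 0, 0, 27.8, 3, -41.5], [0, 0, 0, 33.4, 3.6, -49.7], [0, 0, 0, 38.9, 4.2, -58], [0, 0, 0, 44.5, 4.8, -66.3]]]}}

```text
clock: 5.2
ee_pos: [0.5716, 0.0375, 0.1186]
tool_rot: [[0.73, 0.395, 0.557], [0.439, -0.896, 0.061], [0.523, 0.2, -0.828]]
wrist_force: [0.4, -0.1, -0.0]
finger_gap: 0.0927
```

```bash
python3 - <<'E'
from h import *
s=manip.sense();print(s['ee_pos'],s['joints'],s['clock'],s['tool_rot'].round(3))
q=s['joints'];print(fk(q,L)[0])
F=Rz(np.pi)
R=pose(6.6,40)@F
c=np.array([.617,.040,.018]);a=np.radians(6.6);u=np.array([np.cos(a),np.sin(a),0])
g=c-u*.025+[0,0,.036]; tcp=g+R[:,2]*.019;pre=tcp-R[:,2]*.06
print(tcp,pre)
go(pre,R)
P0,R0=s['ee_pos'],s['tool_rot'];rv=Ro.from_matrix(R@R0.T).as_rotvec()
x=q
for t in np.linspace(.125,1,8):
    Rt=Ro.from_rotvec(rv*t).as_matrix()@R0
    x,e=ik(P0+(pre-P0)*t,Rt,x);print(x.round(2),round(e,4))
x,e=ik(tcp,R,x);print(x.round(2),e)
# lift and carry
for p,yw in(([.53,.03,.16],6.6),([.5,.08,.16],6),([.48,.15,.16],6),([.47,.22,.16],5),([.46,.28,.15],4.8),([.46,.33,.12],4.8),([.53,.335,.05],4.8),([.55,.337,.035],4.8)):
    x,e=ik(p,pose(yw,40)@F,x);print(p,x.round(2),round(e,4))
E
```

```text
[0.5716386  0.03754044 0.11860364] [-0.06193429  0.3600338   2.10274463  0.81222849  0.13117233  0.2558673 ] 5.2 [[ 0.73   0.395  0.557]
 [ 0.439 -0.896  0.061]
 [ 0.523  0.2   -0.828]]
[0.57381476 0.03697545 0.11635322]
[0.60429771 0.03853029 0.03944516] [0.56598604 0.03409748 0.08540782]
shift cm [-0.57 -0.34 -3.32] turn [ 13.2   -4.4  -16.33]
[-0.06  0.36  2.12  1.01  0.12  0.1 ] 0.0
[-0.07  0.37  2.13  1.28  0.11 -0.13] 0.0
[-0.07  0.37  2.14  1.57  0.11 -0.38] 0.0
[-0.07  0.38  2.16  1.84  0.12 -0.6 ] 0.0
[-0.08  0.39  2.17  2.07  0.14 -0.79] 0.0
[-0.08  0.4   2.18  2.24  0.16 -0.92] 0.0
[-0.08  0.41  2.19  2.38  0.18 -1.01] 0.0
[-0.08  0.41  2.2   2.48  0.21 -1.08] 0.0
[-0.06  0.56  2.12  2.68  0.26 -1.26] 1.411093464298574e-12
[0.53, 0.03, 0.16] [-0.1   0.2   2.23  1.44  0.14 -0.03] 0.0
[0.5, 0.08, 0.16] [ 0.03  0.16  2.3   1.78  0.07 -0.27] 0.0142
[0.48, 0.15, 0.16] [ 0.25  0.16  2.29  4.55  0.1  -2.87] 0.0069
[0.47, 0.22, 0.16] [ 0.45  0.21  2.25  4.71  0.23 -2.86] 0.0211
[0.46, 0.28, 0.15] [ 0.6   0.28  2.2   4.71  0.32 -2.74] 0.0327
[0.46, 0.33, 0.12] [ 0.7   0.39  2.13  4.71  0.38 -2.65] 0.0219
[0.53, 0.335, 0.05] [ 0.62  0.59  2.    4.5   0.34 -2.49] 0.0
[0.55, 0.337, 0.035] [ 0.6   0.64  1.96  4.45  0.33 -2.46] 0.0
```

```bash
python3 - <<'E'
from h import *
F=Rz(np.pi)
def run(lean,clean,zc):
    print("lean",lean,clean,zc)
    off=lambda ln,yw:pose(yw,ln)[:,2]*.019
    def T(c,yw,ln): # tin centre-underside c, level if ln==lean else pitched about grasp
        a=np.radians(yw);u=np.array([np.cos(a),np.sin(a),0]);g=np.array(c)-u*.025+[0,0,.036]
        return g+off(ln,yw)
    x=np.array([-.07,.56,2.12,2.68,.26,-1.26])
    W=[([.617,.04,.018],6.6,lean),([.6,.04,.06],6.6,lean),([.58,.06,zc],6.6,clean),([.55,.10,zc],6,clean),([.53,.15,zc],6,clean),([.5,.2,zc],5,clean),([.46,.27,zc],4.8,clean),([.44,.328,.05],4.8,lean),([.5,.333,.032],4.8,lean),([.567,.338,.03],4.8,lean),([.567,.338,.01],4.8,lean)]
    for c,yw,ln in W:
        x,e=ik(T(c,yw,ln),pose(yw,ln)@F,x);print(c,x.round(2),round(e,4))
run(40,40,.06);run(40,50,.07);run(45,45,.06);run(45,55,.07)
E
```

```text
lean 40 40 0.06
[0.617, 0.04, 0.018] [-0.06  0.56  2.12  2.68  0.26 -1.26] 0.0
[0.6, 0.04, 0.06] [-0.07  0.45  2.15  2.48  0.19 -1.06] 0.0
[0.58, 0.06, 0.06] [-0.02  0.43  2.2   2.68  0.2  -1.22] 0.0
[0.55, 0.1, 0.06] [ 0.09  0.4   2.26  3.09  0.21 -1.53] 0.0
[0.53, 0.15, 0.06] [ 0.23  0.39  2.27  3.49  0.23 -1.82] 0.0
[0.5, 0.2, 0.06] [ 0.38  0.38  2.28  3.91  0.28 -2.09] 0.0
[0.46, 0.27, 0.06] [ 0.6   0.4   2.26  4.31  0.35 -2.3 ] 0.0
[0.44, 0.328, 0.05] [ 0.75  0.45  2.2   4.5   0.42 -2.37] 0.0
[0.5, 0.333, 0.032] [ 0.67  0.54  2.09  4.45  0.37 -2.39] 0.0
[0.567, 0.338, 0.03] [ 0.59  0.61  1.95  4.56  0.32 -2.58] 0.0
[0.567, 0.338, 0.01] [ 0.59  0.65  1.95  4.44  0.33 -2.45] 0.0
lean 40 50 0.07
[0.617, 0.04, 0.018] [-0.06  0.56  2.12  2.68  0.26 -1.26] 0.0
[0.6, 0.04, 0.06] [-0.07  0.45  2.15  2.48  0.19 -1.06] 0.0
[0.58, 0.06, 0.07] [-0.03  0.44  2.28  2.88  0.45 -1.43] 0.0
[0.55, 0.1, 0.07] [ 0.09  0.41  2.33  3.11  0.48 -1.55] 0.0
[0.53, 0.15, 0.07] [ 0.24  0.41  2.35  3.36  0.49 -1.68] 0.0
[0.5, 0.2, 0.07] [ 0.41  0.4   2.35  3.65  0.52 -1.81] 0.0
[0.46, 0.27, 0.07] [ 0.64  0.
[... 963 characters left out ...]
2.19] 0.0
lean 45 55 0.07
[0.617, 0.04, 0.018] [-0.07  0.58  2.16  2.8   0.4  -1.38] 0.0
[0.6, 0.04, 0.06] [-0.07  0.46  2.19  2.71  0.32 -1.29] 0.0
[0.58, 0.06, 0.07] [-0.04  0.46  2.31  2.92  0.6  -1.48] 0.0
[0.55, 0.1, 0.07] [ 0.09  0.44  2.37  3.11  0.63 -1.56] 0.0
[0.53, 0.15, 0.07] [ 0.24  0.44  2.38  3.33  0.64 -1.64] 0.0
[0.5, 0.2, 0.07] [ 0.42  0.43  2.39  3.59  0.66 -1.74] 0.0
[0.46, 0.27, 0.07] [ 0.66  0.45  2.35  3.91  0.69 -1.86] 0.0
[0.44, 0.328, 0.05] [ 0.77  0.47  2.23  4.31  0.51 -2.16] 0.0
[0.5, 0.333, 0.032] [ 0.68  0.56  2.12  4.23  0.47 -2.16] 0.0
[0.567, 0.338, 0.03] [ 0.61  0.62  1.98  4.27  0.4  -2.28] 0.0
[0.567, 0.338, 0.01] [ 0.61  0.66  1.99  4.19  0.42 -2.19] 0.0
```

>>> {"api": "carry_out", "payload": {"series": [[[0, 0, 0, 3.3, -1.1, -4.1], [0, 0, -0.5, 6.6, -2.2, -8.2], [-0.2, -0.1, -1.2, 9.9, -3.3, -12.2], [-0.4, -0.3, -2, 13.2, -4.4, -16.3], [-0.6, -0.3, -2.7, 13.2, -4.4, -16.3], [-0.6, -0.3, -3.3, 13.2, -4.4, -16.3], [-0.6, -0.3, -3.3, 13.2, -4.4, -16.3], [-0.6, -0.3, -3.3, 13.2, -4.4, -16.3]]]}}

```text
clock: 6.2
ee_pos: [0.5656, 0.0345, 0.0853]
tool_rot: [[0.76, 0.12, 0.638], [0.094, -0.993, 0.074], [0.643, 0.004, -0.766]]
wrist_force: [0.5, -0.9, 0.3]
finger_gap: 0.0933
```

```bash
python3 - <<'E'
from h import *
s=manip.sense();print(s['ee_pos'],s['joints'],s['clock'],s['tool_rot'].round(3))
go([0.6043,.0385,.0394],pose(6.6,40)@Rz(np.pi))
E
```

```text
[0.56556954 0.03452753 0.08534265] [-0.08416446  0.43915431  2.19120464  2.50919238  0.21779842 -1.10945072] 6.2 [[ 0.76   0.12   0.638]
 [ 0.094 -0.993  0.074]
 [ 0.643  0.004 -0.766]]
shift cm [ 3.87  0.4  -4.59] turn [ 0.2   0.   -0.29]
```

Tracking is now accurate. Descending on the disc tin, then closing.

>>> {"api": "carry_out", "payload": {"series": [[[0.6, 0, -0.7, 0, 0, 0], [1.3, 0.1, -1.5, 0, 0, 0], [2, 0.2, -2.3, 0, 0, 0], [2.7, 0.3, -3.2, 0, 0, 0], [3.3, 0.4, -4, 0, 0, 0], [3.9, 0.4, -4.6, 0, 0, 0], [3.9, 0.4, -4.6, 0, 0, 0], [3.9, 0.4, -4.6, 0, 0, 0]]]}}

```text
clock: 7.2
ee_pos: [0.6046, 0.0386, 0.0396]
tool_rot: [[0.76, 0.12, 0.639], [0.094, -0.993, 0.074], [0.643, 0.004, -0.766]]
wrist_force: [-0.3, 0.6, 0.1]
finger_gap: 0.0929
```

```bash
python3 - <<'E'
from h import *
s=manip.sense();print(s['ee_pos'],s['clock'],s['wrist_force'])
im=manip.grab_frame("side"); cv2.imwrite("pics/side2.png",im[:,:,::-1])
crop("pics/side2.png","pics/side2c.png",270,150,90,90,7)
E
```

```text
[0.60462757 0.03858562 0.03955982] 7.2 [-0.26384967  0.59258355  0.06098944]
```

View pics/side2c.png

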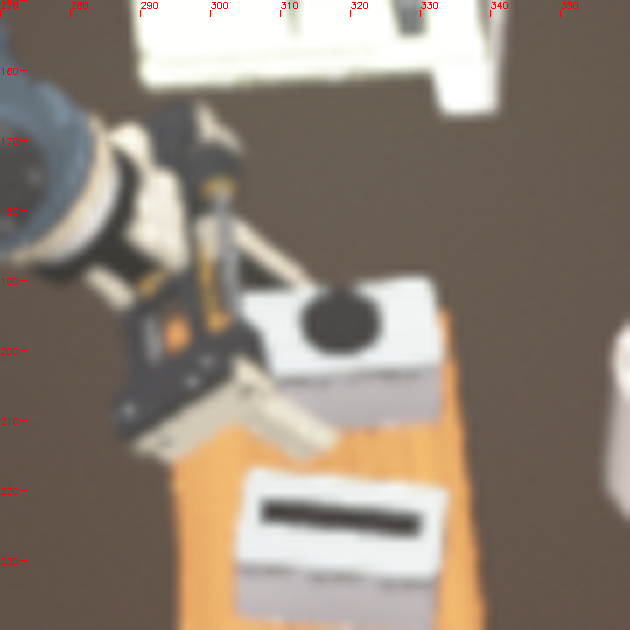

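Fingers straddle the disc tin (near tip at about (315,212); tin 304–333). Closing.

>>> {"api": "carry_out", "payload": {"series": [[[0, 0, 0, 0, 0, 0], [0, 0, 0, 0, 0, 0], [0, 0, 0, 0, 0, 0], [0, 0, 0, 0, 0, 0], [0, 0, 0, 0, 0, 0], [0, 0, 0, 0, 0, 0], [0, 0, 0, 0, 0, 0], [0, 0, 0, 0, 0, 0]]], "hand": -1, "newtons": 50}}

```text
clock: 8.25
ee_pos: [0.6047, 0.0387, 0.0395]
tool_rot: [[0.76, 0.12, 0.639], [0.094, -0.993, 0.075], [0.643, 0.004, -0.766]]
wrist_force: [-2.5, 2.1, 3.2]
finger_gap: 0.0557
```

```bash
python3 - <<'E'
from h import *
s=manip.sense();print(s['ee_pos'],s['clock'],s['wrist_force'],s['finger_gap'])
im=manip.grab_frame("side"); cv2.imwrite("pics/side3.png",im[:,:,::-1])
crop("pics/side3.png","pics/side3c.png",270,150,90,90,7)
E
```

```text
[0.60469789 0.03869108 0.03952337] 8.25 [-2.54181948  2.10755293  3.23884427] 0.05565287218746476
```

View pics/side3c.png

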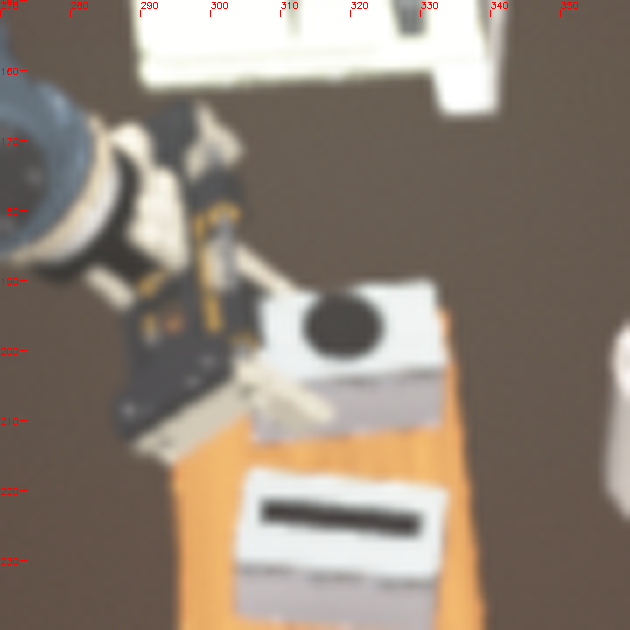

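```bash
python3 - <<'E'
from h import *
im=cv2.imread("pics/side3.png").astype(int)
x0,y0=305,182
c=im[y0:210,x0:336].max(2); 
def cent(im,x0,y0,x1,y1,th=150):
    g=im[y0:y1,x0:x1].max(2).astype(float);w=np.clip(th-g,0,None)
    n,lab,st,ce=cv2.connectedComponentsWithStats((w>0).astype(np.uint8))
    i=1+np.argmax(st[1:,4]);w=w*(lab==i);yy,xx=np.mgrid[y0:y1,x0:x1]
    return (w*xx).sum()/w.sum(),(w*yy).sum()/w.sum(),st[i]
a=cent(im,311,188,325,203);print(a, px2w("side",[a[:2]],.076))
im0=cv2.imread("pics/side0.png").astype(int);a=cent(im0,311,189,325,203);print(a,px2w("side",[a[:2]],.076))
im0=cv2.imread("pics/side0.png").astype(int);a=cent(im0,306,219,331,229);print(a,px2w("side",[a[:2]],.076))
im0=cv2.imread("pics/top0.png").astype(int);a=cent(im0,298,198,312,214);print(a,px2w("top",[a[:2]],.076))
a=cent(im0,333,195,345,220);print(a,px2w("top",[a[:2]],.076))
E
```

```text
(np.float64(318.10779681039577), np.float64(194.20732427643236), array([  0,   0,  14,  13, 129], dtype=int32)) [[0.61817087 0.04618611 0.076     ]]
(np.float64(318.0068758815233), np.float64(194.57069816643158), array([  0,   0,  14,  12, 111], dtype=int32)) [[0.617797   0.04444994 0.076     ]]
(np.float64(318.1786608260325), np.float64(223.5209637046308), array([ 1,  3, 23,  5, 70], dtype=int32)) [[ 0.61749299 -0.08712738  0.076     ]]
(np.float64(304.99922660479507), np.float64(205.72428460943541), array([ 3,  4,  9,  9, 67], dtype=int32)) [[0.61845538 0.04443246 0.076     ]]
(np.float64(339.37142857142857), np.float64(206.73968253968255), array([ 5,  4,  4, 17, 27], dtype=int32)) [[ 0.61776691 -0.08287774  0.076     ]]
```

>>> {"api": "carry_out", "payload": {"series": [[[-0.5, 0, 2, 0, 0, 0], [-1.7, 0.5, 4, 0, 0, 0], [-3.5, 2, 4.5, 0, 0, 0], [-5, 4.5, 4.5, 0, 0, 0], [-6.7, 7, 4.5, 0, 0, 0], [-8, 10, 4.5, 0, 0, 0], [-9.7, 13, 4.5, 0, 0, 0], [-11.5, 16, 4.5, 0, 0, 0]]]}}

```text
clock: 9.3
ee_pos: [0.4889, 0.1993, 0.0841]
tool_rot: [[0.761, 0.119, 0.638], [0.094, -0.993, 0.074], [0.642, 0.004, -0.767]]
wrist_force: [-0.4, 0.1, -2.6]
finger_gap: 0.0558
```

```bash
python3 - <<'E'
from h import *
s=manip.sense();print(s['ee_pos'],s['joints'],s['clock'],s['finger_gap'],s['tool_rot'].round(3))
R=pose(4.8,40)@Rz(np.pi);a=np.radians(4.8);u=np.array([np.cos(a),np.sin(a),0])
lip=np.array([.511,.330,0]);c=lip-u*.075+[0,0,.05]
tcp=c-u*.0249+[0,0,.036]+R[:,2]*.019;print(tcp)
go(tcp,R)
E
```

```text
[0.48892883 0.19928027 0.08409653] [ 0.39060162  0.41007121  2.26083385  3.85185398  0.27065709 -2.05510067] 9.3 0.05582247487070181 [[ 0.761  0.119  0.638]
 [ 0.094 -0.993  0.074]
 [ 0.642  0.004 -0.767]]
[0.4236205  0.32266254 0.07144516]
shift cm [-6.53 12.34 -1.27] turn [ 0.21 -0.05 -2.06]
```

>>> {"api": "carry_out", "payload": {"series": [[[-2, 2, 0, 0, 0, 0], [-3.5, 5, 0, 0, 0, -0.5], [-5, 8, 0, 0.1, 0, -1], [-6.6, 10.5, -0.5, 0.2, 0, -1.5], [-6.6, 12.4, -1.3, 0.2, 0, -2.1], [-6.6, 12.4, -1.3, 0.2, 0, -2.1], [-6.6, 12.4, -1.3, 0.2, 0, -2.1], [-6.6, 12.4, -1.3, 0.2, 0, -2.1]]]}}

```text
clock: 10.3
ee_pos: [0.4239, 0.3218, 0.0716]
tool_rot: [[0.763, 0.083, 0.641], [0.063, -0.997, 0.053], [0.643, 0.0, -0.766]]
wrist_force: [1.0, -0.3, -2.2]
finger_gap: 0.056
```

```bash
python3 - <<'E'
from h import *
s=manip.sense();print(s['ee_pos'],s['joints'],s['clock'],s['finger_gap'],s['wrist_force'])
for n,a in(("side",(250,90)),("top",(190,165))):
    im=manip.grab_frame(n); cv2.imwrite(f"pics/{n}4.png",im[:,:,::-1])
    crop(f"pics/{n}4.png",f"pics/{n}4c.png",*a,100,85,7)
E
```

```text
[0.423882   0.32179136 0.07157965] [ 0.77689597  0.47876753  2.18238882  4.5106466   0.43342009 -2.35233338] 10.3 0.0559705275360772 [ 1.01384524 -0.25772981 -2.21936907]
```

View pics/side4c.png

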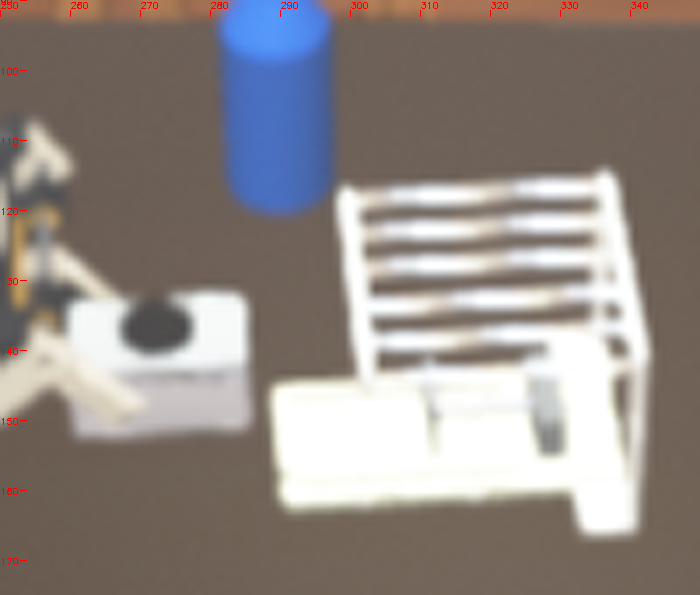

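View pics/top4c.png

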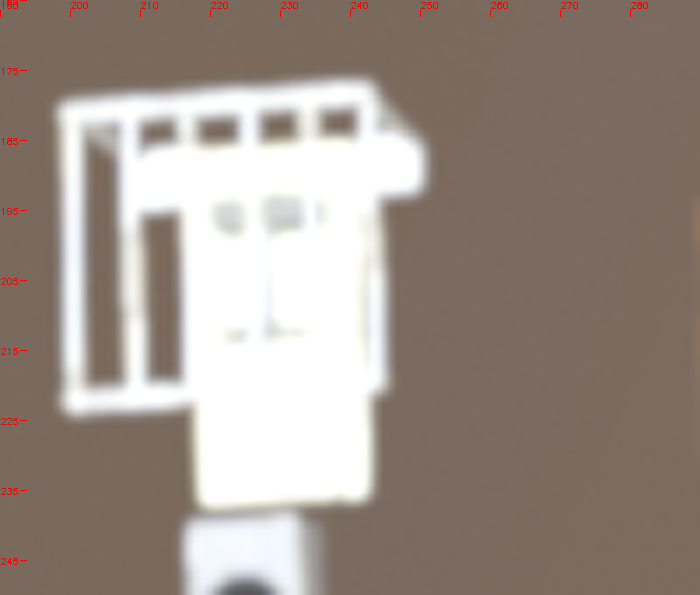

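```bash
python3 - <<'E'
from h import *
im=cv2.imread("pics/top4.png").astype(float).max(2)
def edges(v,x0,bg,fg):
    t=(bg+fg)/2; i=np.where(v>t)[0];a,b=i[0],i[-1]
    return x0+a-1+(t-v[a-1])/(v[a]-v[a-1]), x0+b+(v[b]-t)/(v[b]-v[b+1])
for r in(225,228,231,234): 
    e=edges(im[r,205:255],205,125,255);w=[px2w("top",[(e[0],r)],z)[0] for z in(.018,.0)],[px2w("top",[(e[1],r)],z)[0] for z in (.018,0)]
    print(r,np.round(e,2),w[0][0][:2].round(4),w[1][1][:2].round(4),((w[0][0]+w[1][1])/2)[:2].round(4))
for r in(240,242): print("tin",r,edges(im[r,205:234],205,125,250))
for c in(222,226,230,238): 
    v=im[225:245,c]; print(c,v.astype(int)[6:18])
S=cv2.imread("pics/side4.png").astype(float).max(2)
for r in(134,138,141): print(r,S[r,276:292].astype(int))
for c in(262,270,278,282): print(c,S[126:156,c].astype(int))
for c in(292,297,302,306): print(c,S[138:166,c].astype(int))
cen=np.array([.4365,.3229]);a=np.radians(4.8);u=np.array([np.cos(a),np.sin(a)]);v=np.array([-u[1],u[0]])
for n in("top","side"):
  for z in(.104,.050):
    for d,e in((.05,.028),(.05,-.028),(-.05,-.028)): 
        P=cen+u*d+v*e;print(n,z,d,e,w2px(n,[[*P,z]]).round(2))
E
```

```text
225 [217.15 242.63] [0.5439 0.381 ] [0.5478 0.2872] [0.5459 0.3341]
228 [217.22 242.74] [0.5325 0.3799] [0.5362 0.2861] [0.5343 0.333 ]
231 [217.34 242.72] [0.521  0.3787] [0.5246 0.2855] [0.5228 0.3321]
234 [217.47 242.6 ] [0.5096 0.3774] [0.513  0.2853] [0.5113 0.3314]
tin 240 (np.float64(216.35106382978722), np.float64(232.7051282051282))
tin 242 (np.float64(215.88392857142858), np.float64(232.875))
222 [255 255 255 255 255 255 216 178 216 247 255 255]
226 [255 255 255 255 255 251 198 186 224 249 255 255]
230 [255 255 255 255 255 237 192 208 241 253 255 255]
238 [255 255 255 255 247 194 138 123 122 122 122 122]
134 [152 218 245 249 249 249 249 249 239 167 115 112 112 111 112 113]
138 [119 193 243 249 249 249 249 249 240 166 115 111 113 112 113 112]
141 [245 247 246 245 244 241 238 235 224 162 119 112 112 112 113 113]
262 [112 132 175 217 223 195 175 232 248 248 248 248 248 247 245 244 245 244
 234 222 215 209 199 199 200 188 147 114 107 107]
270 [108 108 109 109 109 110 108  95  82  78  78  78  78  94 158 221 220 190
 190 204 217 223 212 199 194 176 140 114 110 109]
278 [110 110 1
[... 495 characters left out ...]
253 252 251 246 241 246 255 255 255 255 255 255 255 255 255
 255 254 252 254 253 236 173 125 115 115]
306 [252 235 150 118 148 225 250 251 253 255 255 255 255 255 255 255 255 255
 255 254 253 254 245 194 143 119 116 115]
top 0.104 0.05 0.028 [[216.72 239.77]]
top 0.104 0.05 -0.028 [[232.4  238.83]]
top 0.104 -0.05 -0.028 [[233.01 267.22]]
top 0.05 0.05 0.028 [[220.69 240.49]]
top 0.05 0.05 -0.028 [[235.76 239.59]]
top 0.05 -0.05 -0.028 [[236.39 266.88]]
side 0.104 0.05 0.028 [[283.74 130.82]]
side 0.104 0.05 -0.028 [[284.38 140.39]]
side 0.104 -0.05 -0.028 [[258.6  141.82]]
side 0.05 0.05 0.028 [[284.23 140.88]]
side 0.05 0.05 -0.028 [[284.87 150.45]]
side 0.05 -0.05 -0.028 [[259.6  151.88]]
```

```bash
python3 - <<'E'
from h import *
print("front top z0",px2w("top",[(238,236.05)],0))
for c,a,b in((292,143.85,162.3),(297,143.8,162.0)):
    A=px2w("side",[(c,a)],.018)[0];B=px2w("side",[(c,b)],0)[0];print(A,B,(A+B)/2)
S=cv2.imread("pics/side4.png").astype(float).max(2)
for r in(148,152,156): 
    v=S[r,284:296];print(r,v.astype(int)); i=np.where(v>185)[0][0];c=284+i-1+(185-v[i-1])/(v[i]-v[i-1]);print(c,px2w("side",[(c,r)],.02),px2w("side",[(c,r)],.0))
T=cv2.imread("pics/top4.png").astype(float).max(2)
for c in(203,206,212):print(c,T[212:230,c].astype(int),T[172:190,c].astype(int))
# shelf bar front lower edge: silhouette from robot side
for c,r in((203,223.2),(206,222.9),(212,222.4)):print(px2w("top",[(c,r)],.118),px2w("top",[(c,r)],.132))
E
```

```text
front top z0 [[0.50470165 0.30262435 0.        ]]
[0.51404581 0.37187027 0.018     ] [ 5.16072837e-01  2.82957249e-01 -2.22044605e-16] [0.51505932 0.32741376 0.009     ]
[0.53455622 0.37225626 0.018     ] [5.36090327e-01 2.84739842e-01 2.22044605e-16] [0.53532327 0.32849805 0.009     ]
148 [197 177 134 119 168 246 255 255 255 255 255 255]
284.2068965517241 [[0.48316609 0.34492972 0.02      ]] [[0.48162331 0.36603362 0.        ]]
152 [118 114 113 113 133 226 255 255 255 255 255 255]
288.55913978494624 [[0.50162494 0.3215834  0.02      ]] [[0.50034254 0.34235799 0.        ]]
156 [112 112 113 113 122 182 247 254 255 255 255 255]
289.04615384615386 [[0.50432359 0.29854581 0.02      ]] [[ 5.03079250e-01  3.18995431e-01 -2.22044605e-16]]
203 [125 127 128 128 129 128 131 147 193 237 247 212 156 127 122 121 122 122] [122 121 122 122 122 127 156 211 252 255 225 193 175 152 132 124 123 123]
206 [131 131 130 130 129 128 130 154 205 247 250 207 144 123 121 122 122 121] [122 122 121 122 122 130 172 228 255 250 212 179 183 188 182 166 153 150]
212 [124 125 124 124 125 125 136 186 245 255 251 196 139 123 122 122 122 122] [122 121 122 122 123 136 187 238 251 221 169 132 132 175 237 255 255 255]
[[0.54085239 0.40395683 0.118     ]] [[0.53963811 0.3995235  0.132     ]]
[[0.54217903 0.39336486 0.118     ]] [[0.54095061 0.38904441 0.132     ]]
[[0.54447727 0.37214378 0.118     ]] [[0.54322435 0.36804948 0.132     ]]
```

>>> {"api": "carry_out", "payload": {"series": [[[0.5, 0.1, -0.7, 0, 0, 0], [1.5, 0.2, -1.4, 0, 0, 0], [3, 0.4, -2, 0, 0, 0], [4.5, 0.5, -2, 0, 0, 0], [6, 0.6, -2, 0, 0, 0], [7.5, 0.7, -2, 0, 0, 0], [8.5, 0.8, -2, 0, 0, 0], [8.5, 0.8, -2, 0, 0, 0]]]}}

```text
clock: 11.4
ee_pos: [0.5093, 0.3306, 0.0516]
tool_rot: [[0.763, 0.083, 0.641], [0.063, -0.997, 0.053], [0.643, -0.0, -0.766]]
wrist_force: [0.1, -0.2, -1.9]
finger_gap: 0.0558
```

```bash
python3 - <<'E'
from h import *
s=manip.sense();print(s['ee_pos'],s['joints'],s['clock'],s['finger_gap'],s['wrist_force'])
for n,a in(("side",(250,90)),("top",(190,165))):
    im=manip.grab_frame(n); cv2.imwrite(f"pics/{n}5.png",im[:,:,::-1])
    crop(f"pics/{n}5.png",f"pics/{n}5c.png",*a,100,85,7)
E
```

```text
[0.50933379 0.33055211 0.05160148] [ 0.65944039  0.590654    2.02660896  4.47783747  0.36876179 -2.42891122] 11.4 0.0558195649314521 [ 0.10711027 -0.18137194 -1.94570669]
```

View pics/side5c.png

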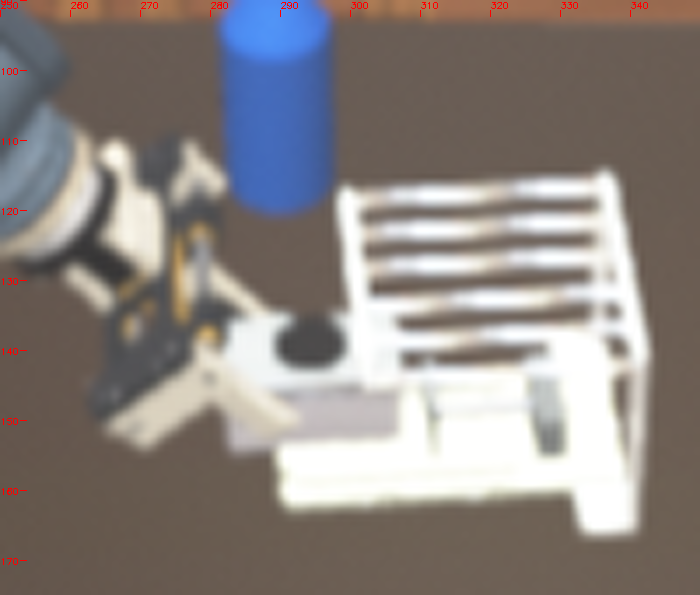

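View pics/top5c.png

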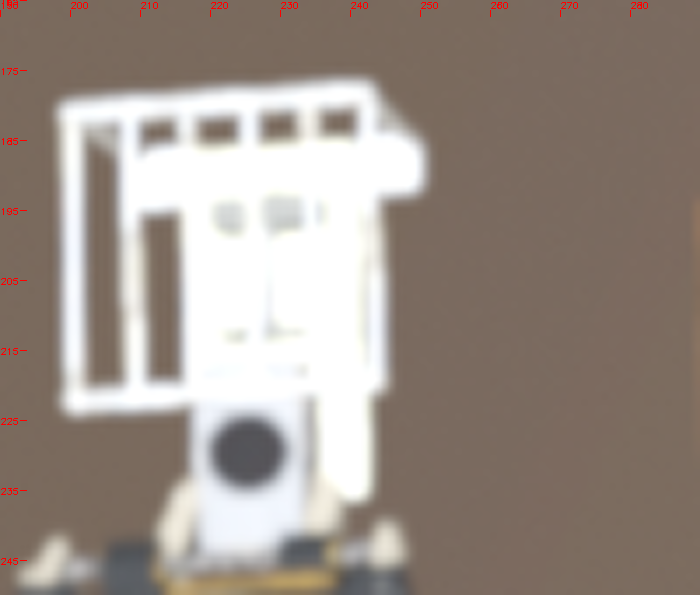

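```bash
python3 - <<'E'
from h import *
T=cv2.imread("pics/top5.png").astype(float).max(2)
def cent(g,x0,y0,x1,y1,th):
    w=np.clip(th-g[y0:y1,x0:x1],0,None);yy,xx=np.mgrid[y0:y1,x0:x1];return (w*xx).sum()/w.sum(),(w*yy).sum()/w.sum()
a=cent(T,218,223,233,237,180);print(a,px2w("top",[a],.088))
for r in(227,230,233,236):print(T[r,212:248].astype(int))
S=cv2.imread("pics/side5.png").astype(float).max(2)
a=cent(S,286,133,300,144,150);print(a,px2w("side",[a],.088))
E
```

```text
(np.float64(224.93463524854744), np.float64(229.1375080697224)) [[0.52378259 0.33222381 0.088     ]]
[122 122 122 123 136 185 224 216 172 121  94  88  88  89  89  89  94 120
 176 220 230 210 188 221 255 255 255 255 255 255 240 171 129 123 122 122]
[122 122 122 123 138 190 225 205 146  99  88  89  89  90  89  89  90 106
 155 207 225 206 183 220 255 255 255 255 255 255 239 172 130 123 123 123]
[122 123 129 150 179 208 228 235 218 182 144 118 105 101 108 125 152 191
 226 243 239 211 201 229 250 255 255 255 255 255 237 167 128 122 122 122]
[124 143 191 228 240 241 239 248 251 251 249 245 243 243 245 247 250 252
 253 252 243 221 225 237 242 235 217 210 210 196 165 133 124 122 123 122]
(np.float64(293.84010392064243), np.float64(137.50377893245158)) [[0.52415125 0.33350742 0.088     ]]
```

>>> {"api": "carry_out", "payload": {"series": [[[0.5, 0, 0, 0, 0, 0], [1, 0.1, 0, 0, 0, 0], [1.3, 0.1, 0, 0, 0, 0], [1.6, 0.1, 0, 0, 0, 0], [1.9, 0.1, 0, 0, 0, 0], [2.2, 0.2, 0, 0, 0, 0], [2.2, 0.2, 0, 0, 0, 0], [2.2, 0.2, 0, 0, 0, 0]]]}}

```text
clock: 12.5
ee_pos: [0.5305, 0.3324, 0.0513]
tool_rot: [[0.763, 0.083, 0.641], [0.064, -0.997, 0.053], [0.643, 0.0, -0.766]]
wrist_force: [-2.8, -2.0, -2.4]
finger_gap: 0.056
```

```bash
python3 - <<'E'
from h import *
s=manip.sense();print(s['ee_pos'],s['clock'],s['finger_gap'],s['wrist_force'],s['ft_torque'])
E
```

```text
[0.53051504 0.3323994  0.05126783] 12.5 0.05597131244026979 [-2.8359692  -1.96815597 -2.41827601] [-0.28488185  1.02893842 -0.22336138]
```

>>> {"api": "carry_out", "payload": {"series": [[[0.3, 0, 0, 0, 0, 0], [0.6, 0, 0, 0, 0, 0], [0.9, 0.1, 0, 0, 0, 0], [1.2, 0.1, 0, 0, 0, 0], [1.4, 0.1, 0, 0, 0, 0], [1.4, 0.1, 0, 0, 0, 0], [1.4, 0.1, 0, 0, 0, 0], [1.4, 0.1, 0, 0, 0, 0]]]}}

```text
clock: 13.5
ee_pos: [0.5446, 0.3337, 0.0514]
tool_rot: [[0.763, 0.084, 0.641], [0.064, -0.996, 0.054], [0.643, 0.0, -0.766]]
wrist_force: [-3.4, 0.9, -3.5]
finger_gap: 0.0558
```

```bash
python3 - <<'E'
from h import *
s=manip.sense();print(s['ee_pos'],s['clock'],s['finger_gap'],s['wrist_force'],s['ft_torque'])
for n,a in(("side",(250,90)),("top",(190,165))):
    im=manip.grab_frame(n); cv2.imwrite(f"pics/{n}6.png",im[:,:,::-1])
    crop(f"pics/{n}6.png",f"pics/{n}6c.png",*a,100,85,7)
E
```

```text
[0.54461765 0.33370748 0.05143118] 13.5 0.05578663090911875 [-3.43861815  0.87404891 -3.53253635] [0.01877576 1.39908131 0.16289258]
```

View pics/side6c.png

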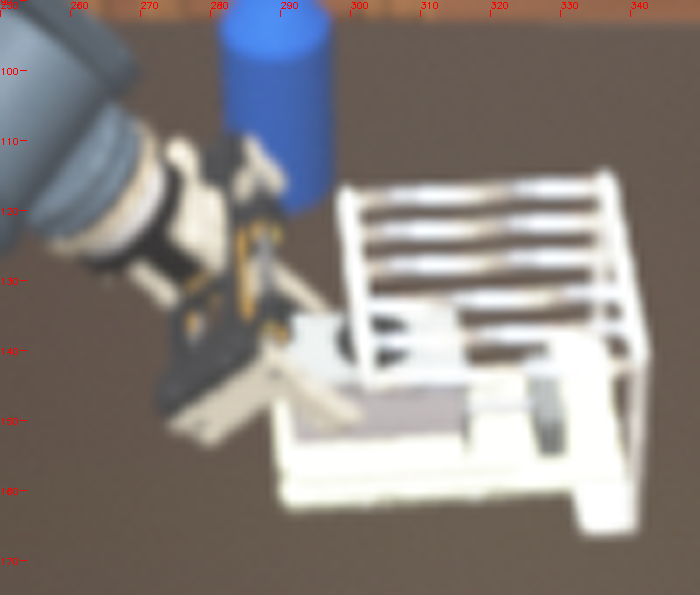

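View pics/top6c.png

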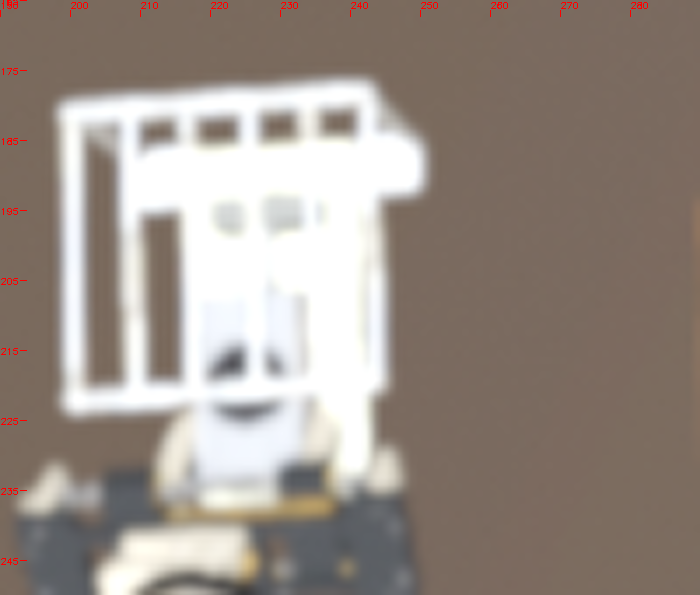

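>>> {"api": "carry_out", "payload": {"series": [[[0.2, 0, 0, 0, 0, 0], [0.4, 0, 0, 0, 0, 0], [0.5, 0, 0, 0, 0, 0], [0.5, 0, 0, 0, 0, 0], [0.5, 0, -0.2, 0, 0, 0], [0.5, 0, -0.4, 0, 0, 0], [0.5, 0, -0.6, 0, 0, 0], [0.5, 0, -0.6, 0, 0, 0]]]}}

```text
clock: 14.6
ee_pos: [0.5497, 0.3334, 0.0453]
tool_rot: [[0.763, 0.083, 0.641], [0.064, -0.997, 0.053], [0.643, 0.0, -0.766]]
wrist_force: [-4.1, -1.3, -0.5]
finger_gap: 0.0554
```

```bash
python3 - <<'E'
from h import *
s=manip.sense();print(s['ee_pos'],s['clock'],s['finger_gap'],s['wrist_force'],s['ft_torque'])
E
```

```text
[0.54970628 0.33339431 0.04525298] 14.6 0.05538720955824218 [-4.06229782 -1.28982327 -0.53811028] [-0.15149158  1.07720807 -0.00923583]
```

>>> {"api": "carry_out", "payload": {"series": [[[0, 0, -0.1, 0, 0, 0], [0, 0, -0.2, 0, 0, 0], [0, 0, -0.3, 0, 0, 0], [0, 0, -0.4, 0, 0, 0], [0, 0, -0.5, 0, 0, 0], [0, 0, -0.6, 0, 0, 0], [0, 0, -0.6, 0, 0, 0], [0, 0, -0.6, 0, 0, 0]]]}}

```text
clock: 15.6
ee_pos: [0.5496, 0.3336, 0.0394]
tool_rot: [[0.763, 0.084, 0.641], [0.064, -0.996, 0.054], [0.643, 0.0, -0.766]]
wrist_force: [-3.9, -1.3, -1.0]
finger_gap: 0.0557
```

```bash
python3 - <<'E'
from h import *
s=manip.sense();print(s['ee_pos'],s['clock'],s['finger_gap'],s['wrist_force'],s['ft_torque'])
E
```

```text
[0.54959955 0.33363715 0.03935528] 15.6 0.0557140634575694 [-3.85206707 -1.29918813 -0.98792893] [-0.03640415  1.05826197  0.07227257]
```

Going down freely (past the lip, past z = 18 mm). On to the floor.

>>> {"api": "carry_out", "payload": {"series": [[[0, 0, -0.1, 0, 0, 0], [0, 0, -0.2, 0, 0, 0], [0, 0, -0.3, 0, 0, 0], [0, 0, -0.4, 0, 0, 0], [0, 0, -0.5, 0, 0, 0], [0, 0, -0.6, 0, 0, 0], [0, 0, -0.7, 0, 0, 0], [0, 0, -0.7, 0, 0, 0]]]}}

```text
clock: 16.6
ee_pos: [0.5496, 0.3336, 0.0323]
tool_rot: [[0.763, 0.084, 0.641], [0.064, -0.997, 0.054], [0.643, 0.0, -0.766]]
wrist_force: [-4.3, -1.3, -0.3]
finger_gap: 0.0559
```

```bash
python3 - <<'E'
from h import *
s=manip.sense();print(s['ee_pos'],s['clock'],s['finger_gap'],s['wrist_force'],s['ft_torque'])
im=manip.grab_frame("side"); cv2.imwrite("pics/side7.png",im[:,:,::-1])
crop("pics/side7.png","pics/side7c.png",250,90,100,85,7)
E
```

```text
[0.54963266 0.33359861 0.0323201 ] 16.6 0.05594274423289407 [-4.27965487 -1.34548347 -0.30713281] [-0.08954391  0.94761796  0.02593448]
```

View pics/side7c.png

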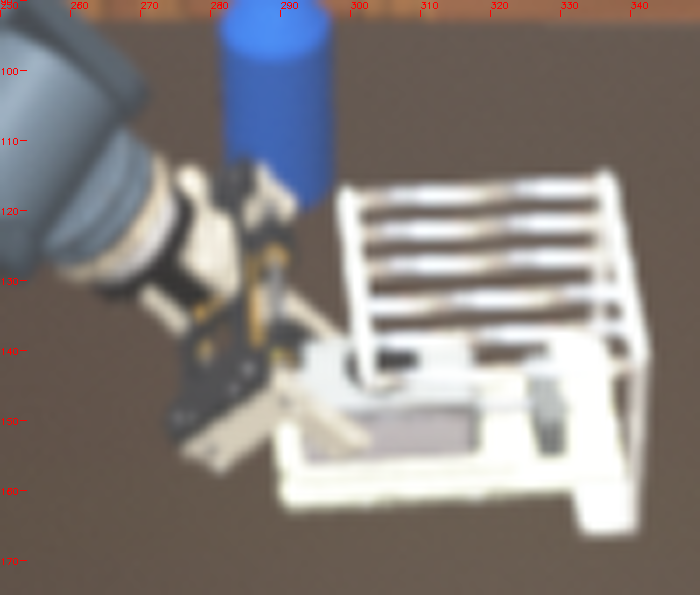

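>>> {"api": "carry_out", "payload": {"series": [[[0, 0, 0, 0, 0, 0], [0, 0, -0.1, 0, 0, 0], [0, 0, -0.1, 0, 0, 0], [0, 0, -0.2, 0, 0, 0], [0, 0, -0.2, 0, 0, 0], [0, 0, -0.2, 0, 0, 0], [0, 0, -0.2, 0, 0, 0], [0, 0, -0.2, 0, 0, 0]]]}}

```text
clock: 17.65
ee_pos: [0.5501, 0.3337, 0.0315]
tool_rot: [[0.762, 0.084, 0.642], [0.064, -0.997, 0.054], [0.645, 0.0, -0.765]]
wrist_force: [-11.0, -2.2, 13.0]
finger_gap: 0.0559
```

```bash
python3 - <<'E'
from h import *
s=manip.sense();print(s['ee_pos'],s['clock'],s['finger_gap'],s['wrist_force'],s['ft_torque'])
E
```

```text
[0.55008504 0.33371807 0.03148956] 17.65 0.05592985388562233 [-11.0430187   -2.18931179  13.04945836] [-0.51778055  0.63933735 -0.12560058]
```

>>> {"api": "carry_out", "payload": {"series": [[[0, 0, 0.1, 0, 0, 0], [-0.1, 0, 0.1, 0, 0, 0], [-0.2, 0, 0.1, 0, 0, 0], [-0.3, 0, 0.1, 0, 0, 0], [-0.4, 0, 0.1, 0, 0, 0], [-0.5, 0, 0.1, 0, 0, 0], [-0.5, 0, 0.1, 0, 0, 0], [-0.5, 0, 0.1, 0, 0, 0]]]}}

```text
clock: 18.65
ee_pos: [0.545, 0.3334, 0.0315]
tool_rot: [[0.763, 0.083, 0.641], [0.064, -0.997, 0.053], [0.643, 0.0, -0.766]]
wrist_force: [2.6, -3.1, -2.2]
finger_gap: 0.0557
```

```bash
python3 - <<'E'
from h import *
s=manip.sense();print(s['ee_pos'],s['clock'],s['finger_gap'],s['wrist_force'],s['ft_torque'])
E
```

```text
[0.54499239 0.33344594 0.03151938] 18.65 0.05571837383509982 [ 2.62396274 -3.1237025  -2.22376362] [-0.52668933  0.25828644 -0.14542759]
```

>>> {"api": "carry_out", "payload": {"series": [[[0, 0, -0.1, 0, 0, 0], [0, 0, -0.1, 0, 0, 0], [0, 0, -0.1, 0, 0, 0], [0, 0, -0.1, 0, 0, 0], [0, 0, -0.1, 0, 0, 0], [0, 0, -0.1, 0, 0, 0], [0, 0, -0.1, 0, 0, 0], [0, 0, -0.1, 0, 0, 0]]]}}

```text
clock: 19.65
ee_pos: [0.5451, 0.3335, 0.0315]
tool_rot: [[0.762, 0.083, 0.642], [0.064, -0.997, 0.053], [0.645, 0.0, -0.764]]
wrist_force: [-4.9, -6.3, 11.2]
finger_gap: 0.0557
```

>>> {"api": "carry_out", "payload": {"series": [[[0, 0, 0, 0, 0, 0], [0, 0, 0, 0, 0, 0], [0, 0, 0, 0, 0, 0], [0, 0, 0, 0, 0, 0], [0, 0, 0, 0, 0, 0], [0, 0, 0.1, 0, 0, 0], [0, 0, 0.1, 0, 0, 0], [0, 0, 0.1, 0, 0, 0]]], "hand": 0.6}}

```text
clock: 20.65
ee_pos: [0.5447, 0.3336, 0.0315]
tool_rot: [[0.763, 0.083, 0.641], [0.064, -0.997, 0.054], [0.643, 0.0, -0.766]]
wrist_force: [-0.0, 0.6, -0.1]
finger_gap: 0.0741
```

```bash
python3 - <<'E'
from h import *
s=manip.sense();print(s['ee_pos'],s['clock'],s['finger_gap'],s['wrist_force'],s['joints'])
im=manip.grab_frame("side"); cv2.imwrite("pics/side8.png",im[:,:,::-1])
crop("pics/side8.png","pics/side8c.png",250,90,100,85,7)
print("out 7cm",-s['tool_rot'][:,2]*7)
E
```

```text
[0.54471997 0.33362629 0.0314981 ] 20.65 0.0741103386257805 [-0.03564712  0.63792024 -0.08545242] [ 0.61952359  0.66153664  1.95464605  4.43292736  0.34874459 -2.41840857]
out 7cm [-4.48617707 -0.37543218  5.36034196]
```

View pics/side8c.png

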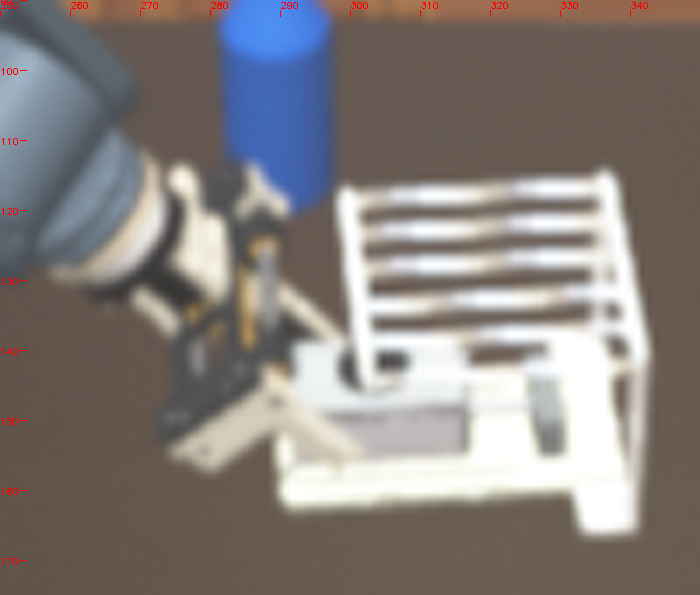

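>>> {"api": "carry_out", "payload": {"series": [[[-0.6, 0, 0.8, 0, 0, 0], [-1.3, -0.1, 1.6, 0, 0, 0], [-2.2, -0.2, 2.7, 0, 0, 0], [-3.2, -0.3, 3.9, 0, 0, 0], [-4.3, -0.4, 5.2, 0, 0, 0], [-5.4, -0.5, 6.5, 0, 0, 0], [-6.4, -0.5, 7.7, 0, 0, 0], [-6.4, -0.5, 7.7, 0, 0, 0]]]}}

```text
clock: 21.7
ee_pos: [0.4795, 0.3262, 0.1049]
tool_rot: [[0.759, 0.085, 0.646], [0.062, -0.996, 0.059], [0.648, -0.004, -0.761]]
wrist_force: [0.5, 0.5, -0.2]
finger_gap: 0.0745
```

```bash
python3 - <<'E'
from h import *
s=manip.sense();print(s['ee_pos'],s['clock'],s['finger_gap'],s['wrist_force'],s['joints'])
for n,a in(("side",(250,90)),("top",(190,165))):
    im=manip.grab_frame(n); cv2.imwrite(f"pics/{n}9.png",im[:,:,::-1])
    crop(f"pics/{n}9.png",f"pics/{n}9c.png",*a,100,85,7)
F=Rz(np.pi);x=s['joints']
for lean in(35,40,45):
  x=s['joints']
  for p,yw,ln in(([.48,.32,.11],4.8,45),([.47,.25,.12],4,50),([.48,.15,.12],0,50),([.5,.05,.12],-3,50),([.53,-.05,.12],-6,50),([.56,-.08,.09],-6,lean),([.6,-.085,.04],-6,lean),([.56,-.08,.09],-6,lean),([.52,-.15,.09],-6,lean),([.5,-.25,.1],-4,lean),([.5,-.345,.06],-3.3,lean),([.51,-.345,.03],-3.3,lean)):
    x,e=ik(p,pose(yw,ln)@F,x);print(lean,p,x.round(2),round(e,4))
E
```

```text
[0.47945325 0.32618008 0.10485027] 21.7 0.07446584469968105 [ 0.49429655  0.49922792 -0.15527546] [ 0.69331464  0.44768516  2.08230268  4.71219656  0.37645939 -2.65210287]
35 [0.48, 0.32, 0.11] [ 0.67  0.43  2.14  4.45  0.42 -2.41] 0.0
35 [0.47, 0.25, 0.12] [ 0.57  0.35  2.3   4.04  0.49 -2.07] 0.0
35 [0.48, 0.15, 0.12] [ 0.33  0.3   2.4   3.72  0.47 -1.88] 0.0
35 [0.5, 0.05, 0.12] [ 0.04  0.29  2.43  3.3   0.45 -1.66] 0.0
35 [0.53, -0.05, 0.12] [-0.23  0.32  2.36  2.9   0.42 -1.43] 0.0
35 [0.56, -0.08, 0.09] [-0.27  0.4   2.15  1.72  0.1  -0.29] 0.0
35 [0.6, -0.085, 0.04] [-0.26  0.55  2.07  2.36  0.12 -0.92] 0.0
35 [0.56, -0.08, 0.09] [-0.27  0.4   2.15  1.72  0.1  -0.29] 0.0
35 [0.52, -0.15, 0.09] [-0.47  0.37  2.21  1.64  0.2  -0.37] 0.0
35 [0.5, -0.25, 0.1] [-0.71  0.39  2.13  1.27  0.36 -0.22] 0.0
35 [0.5, -0.345, 0.06] [-0.86  0.55  1.99  1.25  0.45 -0.35] 0.0
35 [0.51, -0.345, 0.03] [-0.84  0.61  1.98  1.38  0.43 -0.47] 0.0
40 [0.48, 0.32, 0.11] [ 0.67  0.43  2.14  4.45  0.42 -2.41] 0.0
40 [0.47, 0.25, 0.12] [ 0.57  0.35  2.3   4.04  0.49 -2.07] 0.0
40 [0.48, 0.15, 0.12] [ 0.
[... 693 characters left out ...]
 0.25, 0.12] [ 0.57  0.35  2.3   4.04  0.49 -2.07] 0.0
45 [0.48, 0.15, 0.12] [ 0.33  0.3   2.4   3.72  0.47 -1.88] 0.0
45 [0.5, 0.05, 0.12] [ 0.04  0.29  2.43  3.3   0.45 -1.66] 0.0
45 [0.53, -0.05, 0.12] [-0.23  0.32  2.36  2.9   0.42 -1.43] 0.0
45 [0.56, -0.08, 0.09] [-0.28  0.42  2.25  2.74  0.33 -1.32] 0.0
45 [0.6, -0.085, 0.04] [-0.27  0.58  2.17  2.84  0.4  -1.4 ] 0.0
45 [0.56, -0.08, 0.09] [-0.28  0.42  2.25  2.74  0.33 -1.32] 0.0
45 [0.52, -0.15, 0.09] [-0.5   0.39  2.3   2.38  0.4  -1.13] 0.0
45 [0.5, -0.25, 0.1] [-0.76  0.41  2.22  1.85  0.48 -0.83] 0.0
45 [0.5, -0.345, 0.06] [-0.91  0.57  2.07  1.7   0.57 -0.83] 0.0
45 [0.51, -0.345, 0.03] [-0.89  0.64  2.05  1.8   0.57 -0.93] 0.0
```

View pics/side9c.png

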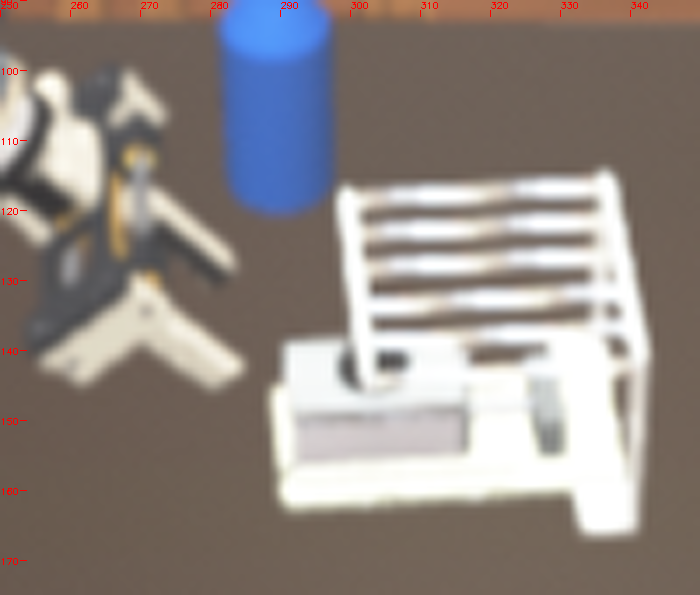

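View pics/top9c.png

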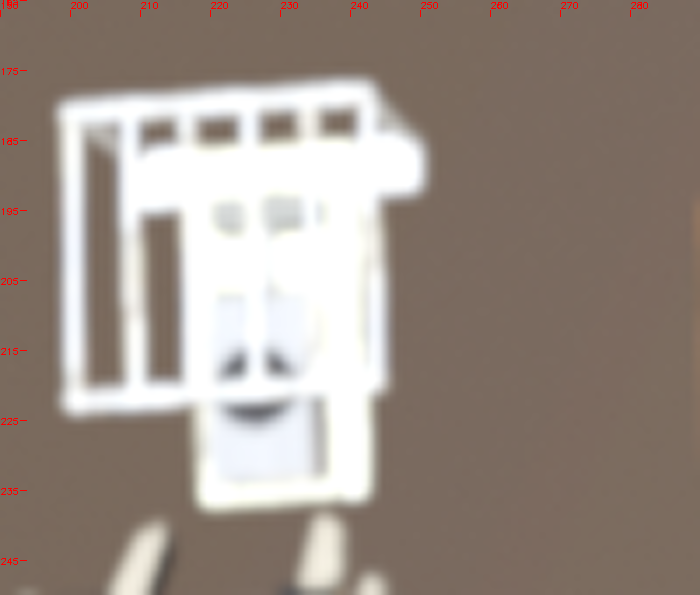

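```bash
python3 - <<'E'
from h import *
s=manip.sense();F=Rz(np.pi)
go([.47,.25,.12],pose(4,50)@F);go([.53,-.05,.13],pose(-6,50)@F)
a=np.radians(4.7);u=np.array([np.cos(a),np.sin(a),0]);v=np.array([-u[1],u[0],0]);lip=np.array([.5085,.330,0])
for n in("side","top"):
  print(n,[(w2px(n,lip+u*d+v*e+[0,0,.064])+.5).round(1).tolist()[0] for d,e in((0,.028),(0,-.028),(.1,-.028),(.1,.028))])
E
```

```text
shift cm [-1.01 -7.62  1.58] turn [ 0.54 -9.59 -0.9 ]
shift cm [  4.99 -37.62   2.58] turn [ -0.3   -9.62 -10.88]
side [[290.2, 138.3], [290.9, 147.9], [316.2, 146.5], [315.0, 137.0]]
top [[219.8, 234.7], [235.0, 233.9], [234.4, 207.1], [219.4, 207.9]]
```

>>> {"api": "carry_out", "payload": {"series": [[[-0.5, -2, 1.5, 0.3, -5, 0], [-1, -6, 2, 0.5, -9.6, -1], [-0.8, -11, 2.5, 0.3, -9.6, -3], [-0.3, -16.5, 2.5, 0.2, -9.6, -5], [1, -22, 2.5, 0, -9.6, -7], [2.5, -27.5, 2.5, -0.1, -9.6, -9], [4, -33, 2.5, -0.2, -9.6, -10.5], [5, -37.7, 2.5, -0.3, -9.6, -10.9]]], "hand": 1}}

```text
clock: 22.8
ee_pos: [0.5307, -0.0533, 0.1291]
tool_rot: [[0.64, -0.106, 0.761], [-0.068, -0.994, -0.082], [0.766, 0.0, -0.643]]
wrist_force: [0.7, 0.5, 0.0]
finger_gap: 0.0933
```

```bash
python3 - <<'E'
from h import *
s=manip.sense();F=Rz(np.pi);print(s['ee_pos'],s['joints'],s['clock'])
c=np.array([.6175,-.0865,.018]);yw=-6;R=pose(yw,40)@F;a=np.radians(yw);u=np.array([np.cos(a),np.sin(a),0])
g=c-u*.015+[0,0,.040]; tcp=g+R[:,2]*.019;pre=tcp-R[:,2]*.06
print(tcp,pre);go(pre,R)
E
```

```text
[ 0.53068118 -0.05326863  0.12907107] [-0.24091997  0.33711629  2.34847198  2.89011987  0.42359366 -1.42780733] 22.8
[ 0.61472823 -0.08620868  0.04344516] [ 0.57637225 -0.0821773   0.08940782]
shift cm [ 4.57 -2.89 -3.97] turn [1.08 9.91 0.1 ]
```

>>> {"api": "carry_out", "payload": {"series": [[[1, -0.8, -1, 0.3, 2.5, 0], [2, -1.5, -2, 0.5, 5, 0], [3, -2.2, -3, 0.8, 7.5, 0], [4.6, -2.9, -4, 1.1, 9.9, 0.1], [4.6, -2.9, -4, 1.1, 9.9, 0.1], [4.6, -2.9, -4, 1.1, 9.9, 0.1], [4.6, -2.9, -4, 1.1, 9.9, 0.1], [4.6, -2.9, -4, 1.1, 9.9, 0.1]]]}}

```text
clock: 23.8
ee_pos: [0.5758, -0.0796, 0.0894]
tool_rot: [[0.762, -0.102, 0.64], [-0.079, -0.995, -0.065], [0.643, -0.001, -0.766]]
wrist_force: [0.3, 0.4, -0.3]
finger_gap: 0.0931
```

```bash
python3 - <<'E'
from h import *
s=manip.sense();F=Rz(np.pi);print(s['ee_pos'],s['joints'],s['clock'])
go([ 0.6147,-0.0862,0.0434],pose(-6,40)@F)
E
```

```text
[ 0.5758485  -0.07957128  0.08941819] [-0.26873824  0.44580667  2.15596944  2.52446269  0.18585877 -1.08917755] 23.8
shift cm [ 3.89 -0.66 -4.6 ] turn [-0.03  0.05 -0.13]
```

>>> {"api": "carry_out", "payload": {"series": [[[0.6, -0.2, -0.7, 0, 0, 0], [1.3, -0.3, -1.5, 0, 0, 0], [2, -0.4, -2.3, 0, 0, 0], [2.7, -0.5, -3.2, 0, 0, 0], [3.3, -0.6, -4, 0, 0, 0], [3.9, -0.7, -4.6, 0, 0, 0], [3.9, -0.7, -4.6, 0, 0, 0], [3.9, -0.7, -4.6, 0, 0, 0]]]}}

```text
clock: 24.8
ee_pos: [0.6151, -0.0867, 0.0434]
tool_rot: [[0.762, -0.102, 0.64], [-0.079, -0.995, -0.065], [0.643, -0.0, -0.766]]
wrist_force: [-0.2, 1.3, 0.1]
finger_gap: 0.0928
```

```bash
python3 - <<'E'
from h import *
s=manip.sense();print(s['ee_pos'],s['clock'],s['wrist_force'])
im=manip.grab_frame("side"); cv2.imwrite("pics/side10.png",im[:,:,::-1])
crop("pics/side10.png","pics/side10c.png",270,180,90,80,7)
E
```

```text
[ 0.61509356 -0.08671161  0.04344929] 24.8 [-0.24824495  1.30220595  0.13707058]
```

View pics/side10c.png

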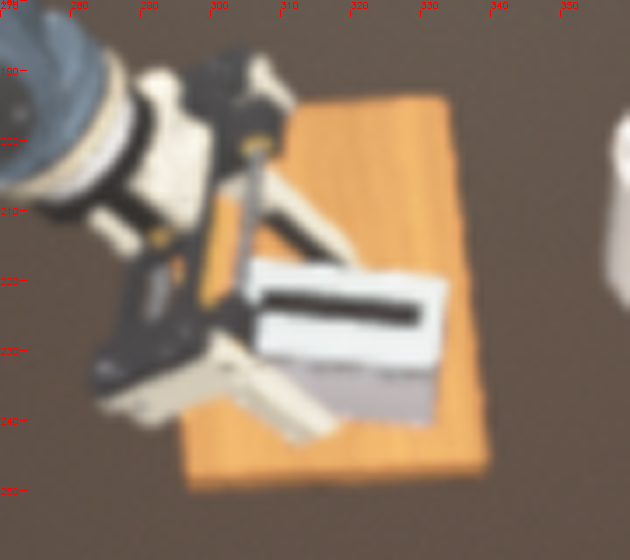

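Fingers straddle the bar tin (near tip about (315,240), tag at (307–330,222–226)). Closing, then measuring the tray against the tin's own offset.

>>> {"api": "carry_out", "payload": {"series": [[[0, 0, 0, 0, 0, 0], [0, 0, 0, 0, 0, 0], [0, 0, 0, 0, 0, 0], [0, 0, 0, 0, 0, 0], [0, 0, 0, 0, 0, 0], [0, 0, 0, 0, 0, 0], [0, 0, 0, 0, 0, 0], [0, 0, 0, 0, 0, 0]]], "hand": -1, "newtons": 50}}

```text
clock: 25.85
ee_pos: [0.6152, -0.0867, 0.0434]
tool_rot: [[0.761, -0.102, 0.64], [-0.079, -0.995, -0.065], [0.643, -0.001, -0.766]]
wrist_force: [-1.3, 2.3, 2.8]
finger_gap: 0.0559
```

```bash
python3 - <<'E'
from h import *
s=manip.sense();print(s['ee_pos'],s['clock'],s['wrist_force'],s['finger_gap'])
im=manip.grab_frame("side"); cv2.imwrite("pics/side11.png",im[:,:,::-1])
crop("pics/side11.png","pics/side11c.png",270,180,90,80,7)
F=Rz(np.pi);x=s['joints']
for p,yw,ln in(([.61,-.0865,.07],-6,40),([.59,-.09,.10],-6,45),([.54,-.14,.11],-6,45),([.52,-.2,.11],-6,45),([.5,-.25,.11],-5,45),([.5,-.3,.1],-4,43),([.505,-.345,.08],-3.3,40),([.505,-.345,.035],-3.3,40)):
    x,e=ik(p,pose(yw,ln)@F,x);print(p,x.round(2),round(e,4))
E
```

```text
[ 0.61519815 -0.08665359  0.04341242] 25.85 [-1.29060566  2.25165044  2.76388086] 0.0558532916804959
[0.61, -0.0865, 0.07] [-0.26  0.51  2.09  2.54  0.18 -1.09] 0.0
[0.59, -0.09, 0.1] [-0.29  0.43  2.17  2.64  0.27 -1.21] 0.0
[0.54, -0.14, 0.11] [-0.45  0.36  2.25  2.32  0.33 -1.02] 0.0
[0.52, -0.2, 0.11] [-0.61  0.37  2.24  2.04  0.4  -0.88] 0.0
[0.5, -0.25, 0.11] [-0.75  0.38  2.21  1.82  0.47 -0.79] 0.0
[0.5, -0.3, 0.1] [-0.83  0.44  2.12  1.6   0.49 -0.64] 0.0
[0.505, -0.345, 0.08] [-0.87  0.52  2.01  1.42  0.49 -0.51] 0.0
[0.505, -0.345, 0.035] [-0.87  0.61  2.03  1.61  0.49 -0.72] 0.0
```

View pics/side11c.png

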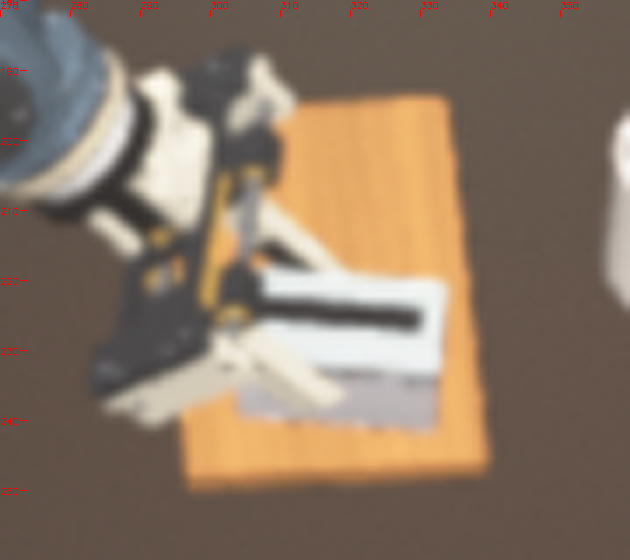

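>>> {"api": "carry_out", "payload": {"series": [[[-0.3, 0, 2, 0, 0, 0], [-1.5, -1.5, 4, 0, 0, 0.3], [-3.5, -5, 5, 0, 0, 0.6], [-5.5, -9, 5, 0, 0, 1], [-7, -13.5, 5, 0, 0, 1.5], [-8.5, -18, 5, 0, 0, 2], [-9.5, -22.5, 5, 0, 0, 2.5], [-10, -25.9, 4.6, 0, 0, 2.7]]]}}

```text
clock: 26.9
ee_pos: [0.5142, -0.348, 0.0892]
tool_rot: [[0.765, -0.057, 0.642], [-0.044, -0.998, -0.037], [0.643, -0.0, -0.766]]
wrist_force: [0.3, -0.8, -2.3]
finger_gap: 0.0558
```

>>> {"api": "carry_out", "payload": {"series": [[[0, 0, 0, 0, 0, 0], [0, 0, -0.3, 0, 0, 0], [0, 0, -0.6, 0, 0, 0], [0, 0, -1, 0, 0, 0], [0, 0, -1.4, 0, 0, 0], [0, 0, -1.8, 0, 0, 0], [0, 0, -1.8, 0, 0, 0], [0, 0, -1.8, 0, 0, 0]]]}}

```text
clock: 27.9
ee_pos: [0.5152, -0.3458, 0.0714]
tool_rot: [[0.764, -0.055, 0.642], [-0.043, -0.998, -0.035], [0.643, -0.001, -0.766]]
wrist_force: [-0.1, 0.4, -1.3]
finger_gap: 0.0555
```

```bash
python3 - <<'E'
from h import *
s=manip.sense();print(s['ee_pos'],s['joints'],s['clock'],s['wrist_force'],s['finger_gap'],s['tool_rot'].round(3))
for n,a in(("side",(235,250)),("top",(375,195))):
    im=manip.grab_frame(n); cv2.imwrite(f"pics/{n}12.png",im[:,:,::-1])
    crop(f"pics/{n}12.png",f"pics/{n}12c.png",*a,85,75,8)
E
```

```text
[ 0.51520952 -0.34576371  0.07138907] [-0.8819091   0.56813858  1.9793659   1.42896761  0.49872149 -0.53212679] 27.9 [-0.07357556  0.43417486 -1.33613057] 0.05552146815846564 [[ 0.764 -0.055  0.642]
 [-0.043 -0.998 -0.035]
 [ 0.643 -0.001 -0.766]]
```

View pics/side12c.png

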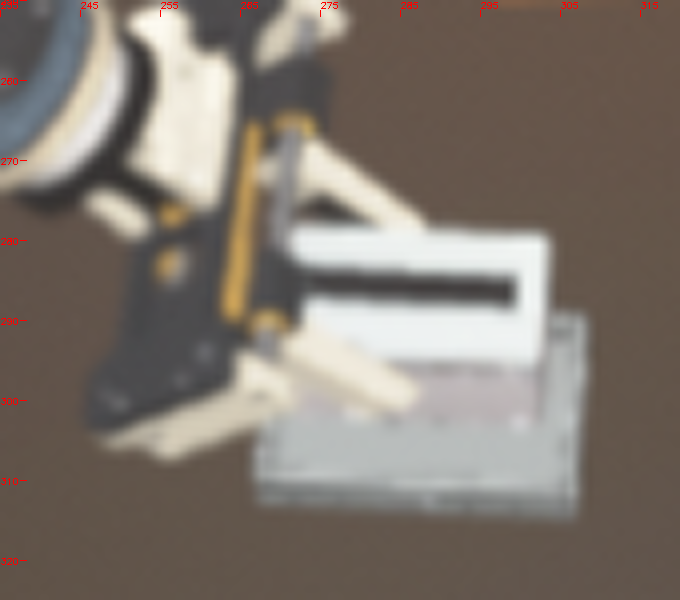

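View pics/top12c.png

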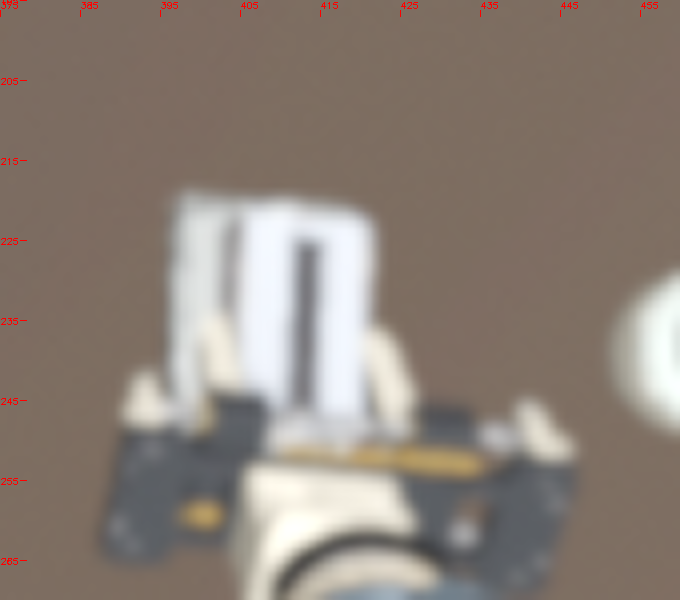

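```bash
python3 - <<'E'
from h import *
s=manip.sense();a=np.radians(-3.2);u=np.array([np.cos(a),np.sin(a),0]);v=np.array([-u[1],u[0],0])
c=s['ee_pos']+.0035*u;c[2]-=.0254;print(c)
for n in("side","top"):
  for d,e,z in((.05,.028,.054),(.05,-.028,.054),(.05,-.028,0),(.04,0,.058)): print(n,d,e,z,(w2px(n,c+u*d+v*e+[0,0,z])+.5).round(1))
  t=np.array([.518,-.346,0.02])
  print("tray",[(w2px(n,t+u*d+v*e)+.5).round(1).tolist()[0] for d,e in((-.063,.041),(.063,.041),(.063,-.041),(-.063,-.041))])
E
```

```text
[ 0.51873784 -0.34602082  0.04611182]
side 0.05 0.028 0.054 [[304.  278.8]]
side 0.05 -0.028 0.054 [[302.8 294.6]]
side 0.05 -0.028 0 [[303.  303.4]]
side 0.04 0 0.058 [[300.1 285.8]]
tray [[269.4, 286.7], [308.3, 288.7], [306.7, 311.3], [266.6, 309.2]]
top 0.05 0.028 0.054 [[406. 221.]]
top 0.05 -0.028 0.054 [[421.6 222.2]]
top 0.05 -0.028 0 [[417.6 223.6]]
top 0.04 0 0.058 [[413.9 224.2]]
tray [[396.4, 252.8], [397.9, 219.6], [419.4, 221.4], [418.1, 254.6]]
```

>>> {"api": "carry_out", "payload": {"series": [[[0, 0, -0.6, 0, 0, 0], [0, 0, -1.2, 0, 0, 0], [0, 0, -1.8, 0, 0, 0], [0, 0, -2.4, 0, 0, 0], [0, 0, -2.9, 0, 0, 0], [0, 0, -3.3, 0, 0, 0], [0, 0, -3.6, 0, 0, 0], [0, 0, -3.6, 0, 0, 0]]]}}

```text
clock: 29.0
ee_pos: [0.5151, -0.3457, 0.0352]
tool_rot: [[0.765, -0.055, 0.642], [-0.043, -0.998, -0.035], [0.643, -0.001, -0.766]]
wrist_force: [0.6, -0.1, -2.0]
finger_gap: 0.0559
```

>>> {"api": "carry_out", "payload": {"series": [[[0, 0, -0.1, 0, 0, 0], [0, 0, -0.2, 0, 0, 0], [0, 0, -0.3, 0, 0, 0], [0, 0, -0.4, 0, 0, 0], [0, 0, -0.5, 0, 0, 0], [0, 0, -0.5, 0, 0, 0], [0, 0, -0.5, 0, 0, 0], [0, 0, -0.5, 0, 0, 0]]]}}

```text
clock: 30.0
ee_pos: [0.5152, -0.3457, 0.0304]
tool_rot: [[0.764, -0.055, 0.642], [-0.043, -0.998, -0.035], [0.643, -0.001, -0.766]]
wrist_force: [-0.6, 0.8, 1.5]
finger_gap: 0.0558
```

```bash
python3 - <<'E'
from h import *
s=manip.sense();print(s['ee_pos'],s['clock'],s['wrist_force'],s['finger_gap'])
im=manip.grab_frame("side"); cv2.imwrite("pics/side13.png",im[:,:,::-1])
crop("pics/side13.png","pics/side13c.png",235,250,85,75,8)
E
```

```text
[ 0.51519021 -0.34573595  0.03038907] 30.0 [-0.62708248  0.75820051  1.51063076] 0.0558012722389318
```

View pics/side13c.png

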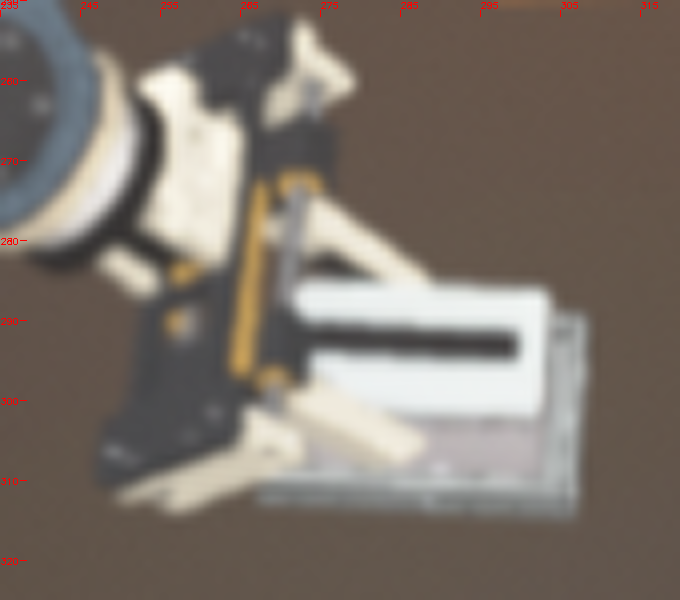

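The tin is on the tray floor (fz now +1.5 N against −2 N before) and inside the walls. Opening and backing off.

>>> {"api": "carry_out", "payload": {"series": [[[0, 0, 0, 0, 0, 0], [0, 0, 0, 0, 0, 0], [0, 0, 0, 0, 0, 0], [0, 0, 0, 0, 0, 0], [0, 0, 0, 0, 0, 0], [0, 0, 0, 0, 0, 0], [0, 0, 0, 0, 0, 0], [0, 0, 0, 0, 0, 0]]], "hand": 0.6}}

```text
clock: 31.05
ee_pos: [0.5152, -0.3458, 0.0304]
tool_rot: [[0.764, -0.055, 0.642], [-0.043, -0.998, -0.035], [0.643, -0.001, -0.766]]
wrist_force: [0.2, -0.0, 0.2]
finger_gap: 0.0744
```

>>> {"api": "carry_out", "payload": {"series": [[[-0.6, 0, 0.8, 0, 0, 0], [-1.3, 0.1, 1.6, 0, 0, 0], [-2.2, 0.1, 2.7, 0, 0, 0], [-3.2, 0.2, 3.9, 0, 0, 0], [-4.3, 0.2, 5.2, 0, 0, 0], [-5.6, 0.3, 6.8, 0, 0, 0], [-7, 0.4, 8.5, 0, 0, 0], [-8, 0.5, 10, 0, 0, 0]]]}}

```text
clock: 32.05
ee_pos: [0.4342, -0.3407, 0.1314]
tool_rot: [[0.764, -0.056, 0.642], [-0.043, -0.998, -0.036], [0.643, 0.0, -0.766]]
wrist_force: [0.5, 0.7, -0.6]
finger_gap: 0.0741
```

```bash
python3 - <<'E'
from h import *
s=manip.sense();print(s['ee_pos'],s['joints'],s['clock'],s['wrist_force'],s['finger_gap'])
for n,a in(("side",(255,270)),("top",(375,195))):
    im=manip.grab_frame(n); cv2.imwrite(f"pics/{n}14.png",im[:,:,::-1])
    crop(f"pics/{n}14.png",f"pics/{n}14c.png",*a,85,75,8)
E
```

```text
[ 0.43421621 -0.34068723  0.13142717] [-1.02359728  0.37059188  2.10335719  1.23073528  0.59680755 -0.43405961] 32.05 [ 0.54914882  0.69127721 -0.61567299] 0.07411013325458889
```

View pics/side14c.png

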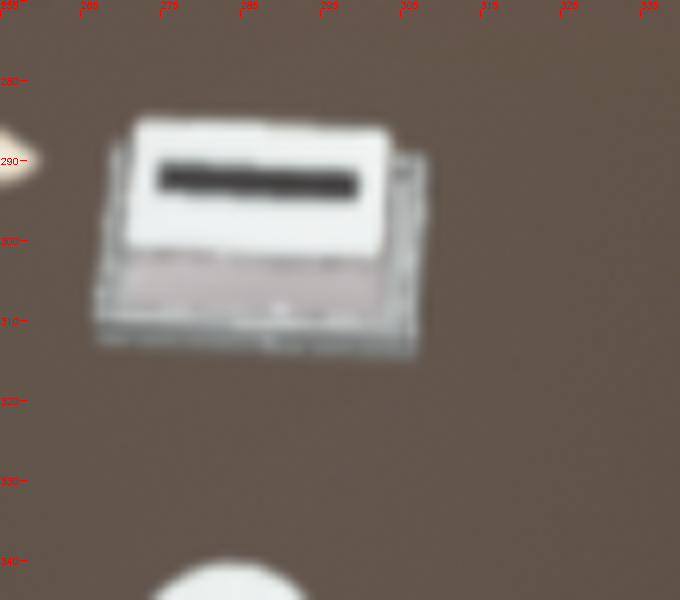

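View pics/top14c.png

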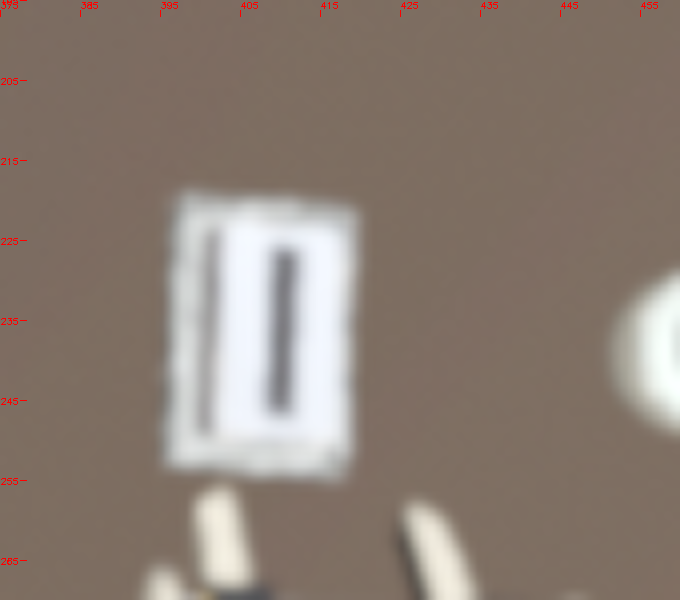

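View pics/side14.png

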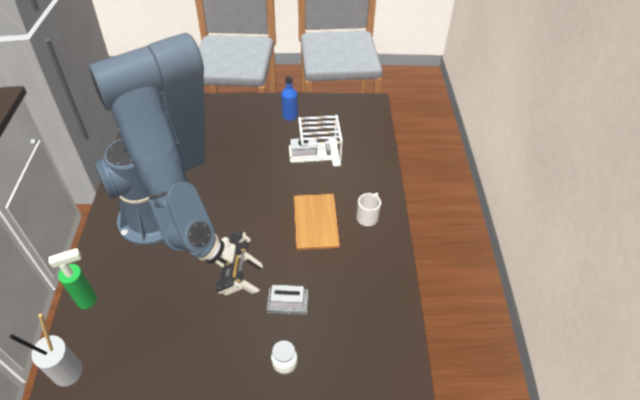

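The bar tin lies flat inside the tray walls (tag at (269–298, 292)), the disc tin is still in the bay at about (304,147), and the arm is clear. I'll compare the mug, flask and jar with the first picture, then hand in.

```bash
python3 - <<'E'
from h import *
a=cv2.imread("pics/side0.png").astype(int);b=cv2.imread("pics/side14.png").astype(int)
for n,(x0,y0,x1,y1) in dict(mug=(352,188,386,230),flask=(278,74,302,122),jar=(266,336,302,376),shelf=(296,112,344,140)).items(): print(n,np.abs(a-b)[y0:y1,x0:x1].max())
c=cv2.imread("pics/side9.png").astype(int);print("bay since release",np.abs(c-b)[130:168,288:342].max())
print(manip.job_done())
E
```

```text
mug 6
flask 5
jar 5
shelf 137
bay since release 20
the job is handed in; nothing more can be done
None
```

Both tins are sorted, and I handed the job in at about 32 s of the 72 s allowed.

- **Round-tag tin:** it is in the sprung bay, lid up. I felt the plate's spring (about 3–4 N) as the tin pushed it back, then lowered the tin behind the lip. I pressed it to the floor at about 13 N with its underside at z ≈ 10 mm, let it back onto the lip, and only then opened the gripper. After release its lid corners were within about 1 px of the home pose computed from my measured lip position. They changed little up to hand-in (at most 20 of 255 grey levels).
- **Bar-tag tin:** it lies flat inside the tray walls. At touchdown the measured force was about 1.5 N.
- **Other objects:** the mug, flask and jar look the same in the side camera's first and last pictures (at most 6 of 255 grey levels different). The shelf area did change (137 levels), which I put down to the tin now showing through the wires. I did not check that separately.

**Departures and disagreements:**
- **Lean angle:** I leaned the tool back about 40° instead of 35°, because the wrist came too close to its joint limits at 35°.
- **Joint 4:** while backing away from the bay, joint 4 briefly sat at the end of its range: it read 4.712 against the stated 4.71.
- **Cameras:** the two cameras disagreed by 4–6 mm in y at first. I corrected for that by checking against the tin held in the gripper.
- **Forces:** the highest wrist force I read was about 17 N, but I only read it at the end of each move.

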